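# Take the jar pile apart and put jars and bench block away

## Robot

A 7-joint arm with a two-finger parallel gripper is mounted at the origin on the work surface; the furniture and walls round the work are solid. World frame = base frame: x ahead of the robot, y to its left, z up, the work surface at z = 0. Lengths are in m, angles in degrees, forces in N, time in s.
With the tool pointing down it reaches from about 0.4 to 0.9 m from the base axis. Payload 5.6 kg.
Tool frame: the origin (TCP) lies at the very end of the fingers, on their centre line; the grasp point (between the pads) lies 19 mm behind it (env.hold_point_z is the distance from the TCP to the grasp point, in m); x points along the fingers, y is the direction in which the jaws open and shut, and the axes are right-handed (so a half turn about x gives the same grasp; the last joint's range is limited). The gripper opens to 92 mm and grips with 3 to 60 N. Pads are 20 mm wide; open, the fingers measure 128 mm over their backs; the gripper's body (75 mm by 189 mm) begins 69 mm behind the grasp point.
Start: joints at [-76.547, 26.786, -0.665, 91.828, 0.344, 61.387, -3.226], TCP at [0.178, 0.625, 0.193] pointing down, gripper open.
Joint ranges: [-144.91, 144.91], [-17.63, 115.5], [-89.93, 88.59], [15.96, 139.68], [-74.01, 254.01], [8.47, 105.57], [-167.45, 167.45]. Speed limits (degrees/s): [147.25, 147.25, 180, 180, 180, 180, 180].

## Interface

Orientations are given as [roll, pitch, yaw] about the fixed x, y, z axes, in that order (R = Rz(yaw) Ry(pitch) Rx(roll)).
In Python, from plant import env, eyes gives the robot as it stands. The module is installed in compiled form; this text tells all that it offers.
- The arm moves only by the tool play_rows, never from a script. Its argument "series" is one flat list of numbers, 7 for each row, row after row: the closure in counts, from 0 (fully open) to 255 (shut), then the shift along the tool's x, y, z in m, then the turn, a rotation vector about the tool's x, y, z in degrees. A call has 1 to 12 rows; each row is the pose to reach, as a shift and turn from the pose commanded when the call began, along the tool's axes at that moment; what a row does not reach only later rows make up. A row lasts 1/12 s, in which the tool goes at most 41.7 mm and 7.16 degrees, less where a joint would pass 70% of its speed; a pose out of reach is approached as far as the arm can. A call with a gripper value outside its range is refused whole. The fingers move at their own pace and stop on an object; "force" is the grip in N (left out, the last holds). Time passes only in rows, so rows that repeat a pose let the fingers close. It gives the time, the measured TCP pose, the force and the opening at its end, in the units of the state.
- env.get_state(): the state, without advancing time (a new reading comes with each control period).
- eyes.camera(name): name is "side" or "top" or "wrist"; returns the picture (384x512x3 uint8, red, green, blue); there is no depth.
- eyes.camera_info(name): a dict with "vfov" (degrees; the focal length in pixels is half the picture's height over the tangent of half this angle, whatever the lens; pixels are square), "cx", "cy" (the principal point, pixels), "distortion" ([k1, k2, p1, p2, k3] as OpenCV has them; the pictures are not rectified), "rvec" (rotation vector, rad) and "tvec" (3), from world to camera coordinates, as OpenCV has them; the wrist camera has in their place "hand_eye" (4x4, takes a point from camera to tool coordinates, whose origin is the TCP and whose axes are the tool frame's). Camera axes: x right, y down, z forward; pixel columns grow to the right and rows downward; lengths in m; the calibration is good to about 2 mm. A picture is of the moment at which its call begins: read the wrist's pose just before it. camera_info takes no time and is no camera call.
- env.close_job(): hands the job in, once; it reports no verdict.
The state is a dict: "clock": time; "joint_positions": joint angles; "qvel": joint speeds; "joint_efforts": joint torques, N m; "ee_pos": TCP position; "eef_rot": TCP orientation; "wrist_force": force on the tool from outside, world axes, zero at the start; "wrist_torque": the same for the moment, N m; "gripper_width": finger opening in m.
Only numpy, scipy, OpenCV 4.12 (cv2) and the standard library are available. Lean on these libraries where they do the work, as an engineer would, in place of code of your own. Each camera call takes 0.05 s, during which the arm holds its last target. There are 200 camera calls.

## Task

Somebody has piled three lidded jars on the black steel bench block. Take the pile apart from the top down, keeping the jars upright: seat each jar in the wooden stand of its size (small jar in the small stand, medium in medium, large in large), then put the block flat in the middle of the cork pad, its long side along the pad's long side. Set everything down gently, and leave the loupe and the beaker of swabs where they stand.

Things in the scene. Friction and masses are not known exactly. Their poses are not given: they have to be found in the camera images.
- jar_small: Small clear plastic jar with a wide clear screw lid, on top of the pile. 60 mm tall, lid 36 mm across and 16 mm high, body below it narrower, tapering to about 30 mm at the foot. Lid fixed; grip the lid from above. About 30 g. Origin: centre of its underside; z up along the jar.
- jar_medium: Medium clear jar, bluish at the bottom, with a white screw lid, second from the top, standing on the lid of the large jar. 58 mm tall, lid 46 mm across and 15 mm high, body narrower, about 38 mm at the foot. Lid fixed and flat on top; grip the lid from above. About 30 g. Origin: centre of its underside; z up along the jar.
- jar_large: Large jar with a pale grey-green screw lid, third from the top, standing on the bench block. 62 mm tall, lid 54 mm across and 16 mm high, body narrower, about 47 mm at the foot. Lid fixed and flat on top; grip the lid from above. About 70 g. Origin: centre of its underside; z up along the jar.
- bench_block: Black steel bench block at the bottom of the pile, lying on the bench, a plain block 44 mm (its x) by 66 mm (its y, long side) by 22 mm high (its z). About 0.42 kg. Grip it across the 44 mm. Origin: centre of its underside.
- stand_small: Fixed turned wooden jar stand, a round shallow dish, the smallest of three: 54 mm across outside at the rim (its thin foot 3 mm more), recess 42 mm across inside, floor of the recess 5 mm above the bench, rim 12 mm above the bench. Place of the small jar. Origin: centre of its underside, on the bench; z up.
- stand_medium: Fixed turned wooden jar stand, a round shallow dish, the middle-sized of three: 64 mm across outside at the rim (its thin foot 3 mm more), recess 52 mm across inside, floor of the recess 5 mm above the bench, rim 12 mm above the bench. Place of the medium jar. Origin: centre of its underside, on the bench; z up.
- stand_large: Fixed turned wooden jar stand, a round shallow dish, the largest of three: 76 mm across outside at the rim (its thin foot 3 mm more), recess 64 mm across inside, floor of the recess 5 mm above the bench, rim 12 mm above the bench. Place of the large jar. Origin: centre of its underside, on the bench; z up.
- cork_pad: Fixed flat rectangular cork pad without a rim, 64 mm (its x) by 86 mm (its y, long side), top 8 mm above the bench. Place of the bench block. Origin: centre of its underside, on the bench; z up.
- loupe: Bystander: black eye loupe standing on the bench, 34 mm across, 30 mm tall, loose. Leave it alone. Origin: centre of its underside.
- swab_cup: Bystander: clear beaker of cotton swabs standing on the bench, 42 mm across, 69 mm tall, loose and light. Leave it alone. Origin: centre of its underside.
Not all that is in view belongs to the job. Leave any red look-alike of the jar_medium alone.

How it is judged (in metres and radians):
On the way, in this order (a step that is already met when the one before it is completed fails the run):
1. the small jar is seated upright in the small stand and let go (horizontal distance between jar_small and stand_small below 0.009 m and z of jar_small in the frame of stand_small between 0.002 and 0.009 m and angle between jar_small's own z axis and vertical below 0.1 rad and contact force between the fingers and jar_small below 0.2 N), for 0.2 s.
2. the medium jar is seated upright in the medium stand and let go (horizontal distance between jar_medium and stand_medium below 0.009 m and z of jar_medium in the frame of stand_medium between 0.002 and 0.009 m and angle between jar_medium's own z axis and vertical below 0.1 rad and contact force between the fingers and jar_medium below 0.2 N), for 0.2 s.
3. the large jar is seated upright in the large stand and let go (horizontal distance between jar_large and stand_large below 0.009 m and z of jar_large in the frame of stand_large between 0.002 and 0.009 m and angle between jar_large's own z axis and vertical below 0.1 rad and contact force between the fingers and jar_large below 0.2 N), for 0.2 s.
4. the bench block lies flat on the cork pad and is let go (horizontal distance between bench_block and cork_pad below 0.012 m and z of bench_block in the frame of cork_pad between 0.005 and 0.012 m and angle between bench_block's own z axis and vertical below 0.08 rad and angle between the y axis of bench_block and the y axis of cork_pad, either way round below 0.21 rad and contact force between the fingers and bench_block below 0.2 N), for 0.2 s.
At the end, for the whole second after the job is handed in: Each jar stands upright (within 0.1 rad) on the floor of the stand of its size, centred within 9 mm; the bench block lies flat on the cork pad, centred within 12 mm, its long side along the pad's within 0.21 rad; all four are at rest and released (horizontal distance between jar_small and stand_small below 0.009 m and z of jar_small in the frame of stand_small between 0.002 and 0.009 m and angle between each of jar_small, jar_medium, jar_large's own z axis and vertical below 0.1 rad and linear speed of each of jar_small, jar_medium, jar_large, bench_block below 0.02 m/s and angular speed of each of jar_small, jar_medium, jar_large, bench_block below 0.2 rad/s and horizontal distance between jar_medium and stand_medium below 0.009 m and z of jar_medium in the frame of stand_medium between 0.002 and 0.009 m and horizontal distance between jar_large and stand_large below 0.009 m and z of jar_large in the frame of stand_large between 0.002 and 0.009 m and horizontal distance between bench_block and cork_pad below 0.012 m and z of bench_block in the frame of cork_pad between 0.005 and 0.012 m and angle between bench_block's own z axis and vertical below 0.08 rad and angle between the y axis of bench_block and the y axis of cork_pad, either way round below 0.21 rad); the robot touches nothing.
It fails at once if the loupe was shifted by more than 20 mm or knocked over (distance of loupe from where it was at the start of the episode above 0.02 m or angle between loupe's own z axis and vertical above 0.5 rad).
It fails at once if the beaker of swabs was shifted by more than 20 mm or knocked over (distance of swab_cup from where it was at the start of the episode above 0.02 m or angle between swab_cup's own z axis and vertical above 0.5 rad).
It fails at once if a jar was tipped by more than 0.6 rad (angle between any of jar_small, jar_medium, jar_large's own z axis and vertical above 0.6 rad).
It fails at once if a jar or the block was dropped or banged onto its place (faster than 0.5 m/s just above it) ((horizontal distance between jar_small and stand_small below 0.03 m and z of jar_small in the frame of stand_small below 0.02 m and linear speed of jar_small above 0.5 m/s) or (horizontal distance between jar_medium and stand_medium below 0.03 m and z of jar_medium in the frame of stand_medium below 0.02 m and linear speed of jar_medium above 0.5 m/s) or (horizontal distance between jar_large and stand_large below 0.03 m and z of jar_large in the frame of stand_large below 0.02 m and linear speed of jar_large above 0.5 m/s) or (horizontal distance between bench_block and cork_pad below 0.03 m and z of bench_block in the frame of cork_pad below 0.023 m and linear speed of bench_block above 0.5 m/s)).
It also fails if it takes over 112 s, if anything falls off the work surface, if the arm or the gripper's body presses on something with over 40 N, if the wrist force passes 120 N, or if a joint passes its speed limit or range.

## Working session

There is one attempt and no reset: what is moved stays moved. The work goes in short steps, Python scripts to look and compute and a tool call to move; the robot and the scene stay as the last step left them, time stands still between calls to the robot, and variables do not carry over. Pictures are saved under pics/ and viewed, about 12 in all and at most 16, crops included, and the job is handed in when it is done.

Besides the shell and the picture viewer there is one more tool, called after "Call:" as name(argument=value, ...) on one line, values as JSON. play_rows: Moves the arm, as the interface text tells. Its arguments: {"type":"object","properties":{"series":{"type":"array","items":{"type":"number"}},"force":{"type":"number"}},"required":["series"]}

```bash
mkdir -p pics
cat > h.py <<'E'
import numpy as np, cv2
from scipy.spatial.transform import Rotation as R
from plant import env, eyes
def snap(name,fn):
    s=env.get_state(); im=eyes.camera(name)
    cv2.imwrite('pics/'+fn,cv2.cvtColor(im,cv2.COLOR_RGB2BGR)); return im,s
def cam(name,s=None):
    i=eyes.camera_info(name); f=192/np.tan(np.radians(i['vfov'])/2)
    K=np.array([[f,0,i['cx']],[0,f,i['cy']],[0,0,1.]]); D=np.array(i['distortion'],float)
    if 'hand_eye' in i:
        T=np.eye(4); s=s or env.get_state()
        T[:3,:3]=R.from_euler('xyz',s['eef_rot'],degrees=True).as_matrix(); T[:3,3]=s['ee_pos']
        W=T@np.array(i['hand_eye'])      # cam->world
        Rwc=W[:3,:3].T; t=-Rwc@W[:3,3]
    else:
        Rwc=cv2.Rodrigues(np.array(i['rvec'],float))[0]; t=np.array(i['tvec'],float).ravel()
    return K,D,Rwc,t
def ray(c,uv):
    K,D,Rw,t=c
    p=cv2.undistortPoints(np.array(uv,float).reshape(-1,1,2),K,D).reshape(-1,2)
    d=np.c_[p,np.ones(len(p))]@Rw
    return -Rw.T@t,d
def onz(c,uv,z):
    o,d=ray(c,uv); return o+d*((z-o[2])/d[:,2])[:,None]
def proj(c,P):
    K,D,Rw,t=c
    return cv2.projectPoints(np.array(P,float).reshape(-1,1,3),cv2.Rodrigues(Rw)[0],t,K,D)[0].reshape(-1,2)
E
python3 - <<'E'
from h import *
a,s=snap('top','top0.png'); b,_=snap('side','side0.png'); snap('wrist','wrist0.png')
print(s)
for n in('top','side','wrist'):print(n,eyes.camera_info(n))
for n in('top','side'):c=cam(n);print(n,-c[2].T@c[3], c[2][2])
E
```

```text
{'clock': 0.0, 'joint_positions': array([-76.54746945,  26.83503767,  -0.6655662 ,  91.88103452,
         0.34448839,  61.38774735,  -3.22634471]), 'qvel': array([-0.08218793,  0.07775023, -0.02822072, -0.00522765,  0.02695074,
        0.05789089,  0.00231935]), 'joint_efforts': array([-1.89821199e-04, -5.20579684e+01, -1.24751034e-02, -2.43748695e+01,
       -5.66543767e-02,  1.73762615e-02,  1.61301787e-04]), 'ee_pos': array([0.17814398, 0.6244552 , 0.19215049]), 'eef_rot': array([ -85.82910828,   89.8981553 , -101.74858108]), 'wrist_force': array([-0.13439258,  0.67451066, -0.17879103]), 'wrist_torque': array([0.01803366, 0.02733675, 0.00998991]), 'gripper_width': 0.09200964360279063}
top {'vfov': 49.41456788083119, 'cx': 262.1512306674481, 'cy': 193.41641580977074, 'distortion': array([-0.03601501,  0.        ,  0.        ,  0.        ,  0.        ]), 'rvec': array([ 2.20579836, -2.16819655,  0.0492059 ]), 'tvec': array([-0.0782863 ,  0.41459152,  1.05703702])}
side {'vfov': 42.13935216293979, 'cx': 261.98352201820336, 'cy': 189.72677369143616, 'distortion': array([-0.04706587,  
[... 152 characters left out ...]
.21711949])}
wrist {'vfov': 59.73820158723091, 'cx': 259.9640758487788, 'cy': 192.99838519674478, 'distortion': array([-0.02216364,  0.        ,  0.        ,  0.        ,  0.        ]), 'hand_eye': array([[-1.02226397e-03, -2.89508055e-01,  9.57175032e-01,
        -1.91946926e-01],
       [ 9.99999416e-01,  3.98308968e-05,  1.08004774e-03,
        -1.59298855e-03],
       [-3.50807662e-04,  9.57175577e-01,  2.89507845e-01,
        -8.17693939e-02],
       [ 0.00000000e+00,  0.00000000e+00,  0.00000000e+00,
         1.00000000e+00]])}
top [ 0.35557082 -0.08404734  1.07789034] [ 0.05644694  0.01207492 -0.99833258]
side [ 0.4777184  -1.05862509  0.54594752] [-0.06361471  0.91181897 -0.40563448]
```

View pics/top0.png

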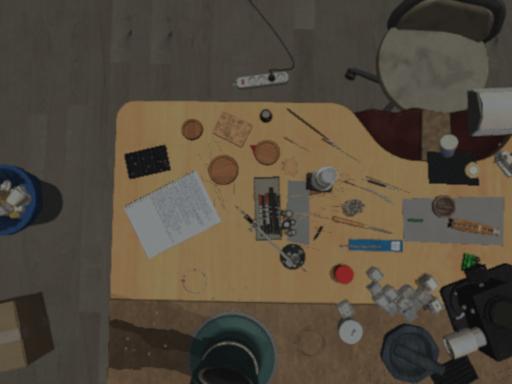

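View pics/side0.png

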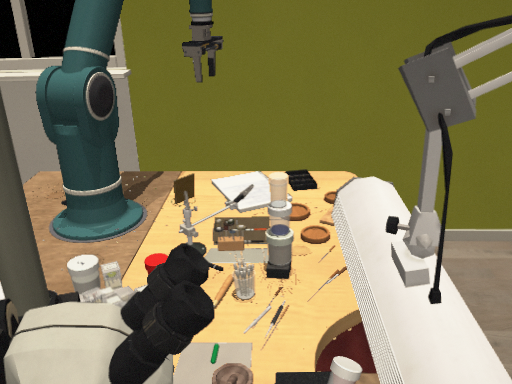

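The top view shows three stands (small about (192,129), medium (266,152), large (223,170)), the cork pad (234,128), the loupe (266,115) and the pile about (323,180). The red look-alike jar is at (344,273). I'll check these in an enlarged crop.

Run:
```python
import cv2
a=cv2.imread('pics/top0.png'); b=cv2.imread('pics/side0.png')
x=cv2.resize(a[95:225,170:370],None,fx=4,fy=4,interpolation=cv2.INTER_CUBIC)
cv2.imwrite('pics/c1.png',cv2.convertScaleAbs(x,alpha=1.5,beta=10))
cv2.imwrite('pics/c2.png',cv2.resize(b[160:310,170:370],None,fx=4,fy=4,interpolation=cv2.INTER_CUBIC))
```

```text
(no output)
```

View pics/c1.png

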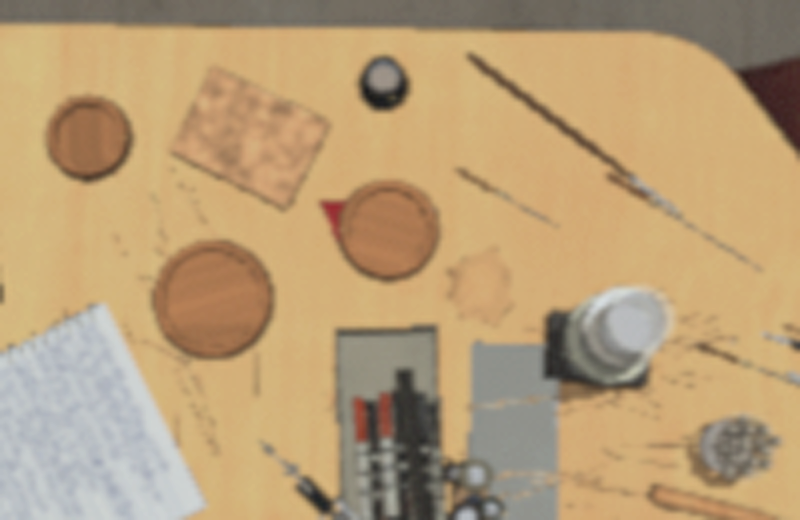

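View pics/c2.png

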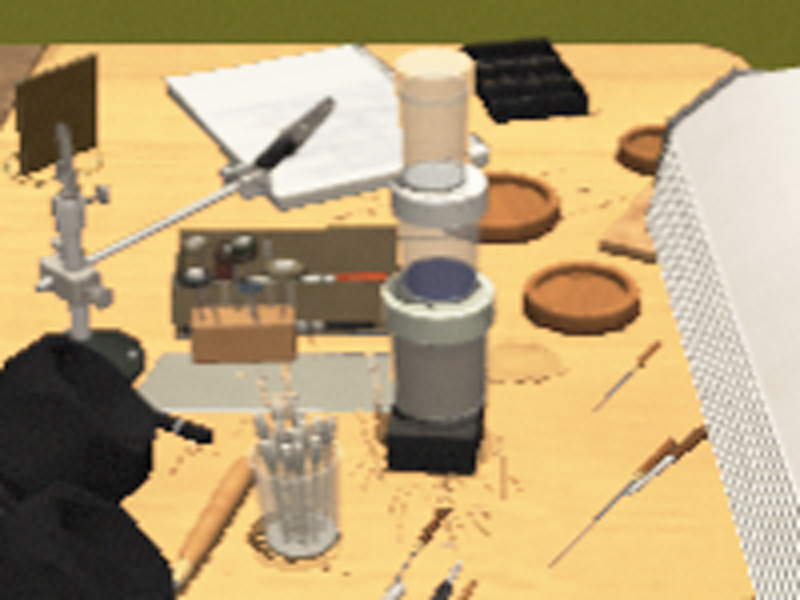

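Run:
```python
from h import *
t=cam('top'); s=cam('side')
T=lambda p:[170+(p[0]+.5)/4-.5,95+(p[1]+.5)/4-.5]
S=lambda p:[170+(p[0]+.5)/4-.5,160+(p[1]+.5)/4-.5]
for n,p,z in [('ss',(89,138),.012),('sm',(388,230),.012),('sl',(213,299),.012),('loupe',(384,82),.03),('js',(632,322),.202),('cup',(735,448),.06),('redtip',(322,203),0)]:
    print(n,onz(t,T(p),z).round(4))
pc=onz(t,[T(p) for p in [(210,66),(330,124),(287,210),(169,152)]],.008);print('pad',pc.mean(0),pc.round(3)); d=(pc[1]+pc[2]-pc[0]-pc[3]);print('long dir',np.degrees(np.arctan2(d[1],d[0])))
for n,p,z in [('js',(435,62),.202),('jm',(439,177),.142),('jl',(439,282),.084),('sm',(582,287),.012),('sl',(515,200),.012),('cup',(298,535),0)]:
    print('side',n,onz(s,S(p),z).round(4))
bc=onz(t,[T(p) for p in [(549,310),(545,377),(645,388)]],.022);print('block',bc.round(4)); 
e=onz(s,[S(p) for p in [(388,438),(475,440),(388,470),(475,473)]],.022);print('blk side',e)
print('blk bottom',onz(s,[S(p) for p in [(388,470),(475,473)]],0))
```

```text
ss [[0.5796 0.1138 0.012 ]]
sm [[ 0.5225 -0.0808  0.012 ]]
sl [[0.476  0.0309 0.012 ]]
loupe [[ 0.6145 -0.0767  0.03  ]]
js [[ 0.446  -0.2107  0.202 ]]
cup [[ 0.3846 -0.2946  0.06  ]]
redtip [[ 0.5414 -0.0375  0.    ]]
pad [0.58194908 0.01045547 0.008     ] [[ 0.629  0.037  0.008]
 [ 0.592 -0.042  0.008]
 [ 0.535 -0.015  0.008]
 [ 0.572  0.062  0.008]]
long dir -115.31863986866433
side js [[ 0.4498 -0.2201  0.202 ]]
side jm [[ 0.4509 -0.2158  0.142 ]]
side jl [[ 0.4501 -0.2119  0.084 ]]
side sm [[ 0.525  -0.0848  0.012 ]]
side sl [[0.4889 0.0236 0.012 ]]
side cup [[ 0.3866 -0.3018  0.    ]]
block [[ 0.4714 -0.1839  0.022 ]
 [ 0.4287 -0.1819  0.022 ]
 [ 0.4228 -0.2453  0.022 ]]
blk side [[ 0.42624524 -0.25359234  0.022     ]
 [ 0.46771003 -0.25453642  0.022     ]
 [ 0.42759685 -0.2805839   0.022     ]
 [ 0.46800151 -0.28222888  0.022     ]]
blk bottom [[ 0.4254923  -0.24791478  0.        ]
 [ 0.46759351 -0.24962883  0.        ]]
```

```bash
cat >> h.py <<'E'
def plan(pts,jaw=None,s=None):
    """pts: list of world TCP targets; jaw: yaw (deg, world) of the jaw axis; prints tool shift + rotvec"""
    s=s or env.get_state(); Rc=R.from_euler('xyz',s['eef_rot'],degrees=True).as_matrix()
    p0=np.array(s['ee_pos'])
    rv=np.zeros(3)
    if jaw is not None:
        c=[]
        for a in (jaw,jaw+180):
            a=np.radians(a); x=np.array([0,0,-1.]); y=np.array([np.cos(a),np.sin(a),0]); 
            c.append(R.from_matrix(Rc.T@np.c_[x,y,np.cross(x,y)]).as_rotvec(degrees=True))
        c.sort(key=np.linalg.norm); rv=c[0]; print('alt',c[1].round(1))
    print('at',p0.round(4),'tool y',Rc[:,1].round(3),'tool z',Rc[:,2].round(3),'w',round(s['gripper_width'],4),'t',s['clock'],'q7',s['joint_positions'].round(0))
    for p in pts: print(p,'->',(Rc.T@(np.array(p)-p0)).round(4),rv.round(2))
E
python3 - <<'E'
from h import *
plan([(.40,.35,.28),(.448,-.215,.34)],0)
E
```

```text
alt [-1.059e+02 -1.000e-01  1.000e-01]
at [0.1782 0.6246 0.1923] tool y [ 0.274  0.962 -0.001] tool z [ 0.962 -0.274  0.   ] w 0.0919 t 0.15 q7 [-77.  27.  -1.  92.   0.  61.  -3.]
(0.4, 0.35, 0.28) -> [-0.0873 -0.2033  0.2886] [7.408e+01 6.000e-02 6.000e-02]
(0.448, -0.215, 0.34) -> [-0.1466 -0.7336  0.4898] [7.408e+01 6.000e-02 6.000e-02]
```

Call:
play_rows(series=[0,-0.03,-0.03,0.04,7,0,0,0,-0.06,-0.06,0.08,14,0,0,0,-0.087,-0.085,0.12,21,0,0,0,-0.087,-0.11,0.155,28,0,0,0,-0.087,-0.135,0.19,35,0,0,0,-0.087,-0.16,0.225,42,0,0,0,-0.087,-0.18,0.255,49,0,0,0,-0.087,-0.203,0.289,56,0,0,0,-0.1,-0.235,0.3,63,0,0,0,-0.105,-0.27,0.312,70,0,0,0,-0.11,-0.305,0.325,74.1,0,0,0,-0.115,-0.34,0.338,74.1,0,0])

```text
clock: 1.15
ee_pos: [0.4088, 0.2189, 0.3059]
eef_rot: [-35.0, 90.0, -125.2]
wrist_force: [0.5, 0.2, 0.5]
gripper_width: 0.0913
```

Run:
```python
from h import *
plan([(.448,-.05,.34),(.448,-.195,.34)],0)
```

```text
alt [179.8   0.   -0. ]
at [0.4088 0.2189 0.3059] tool y [ 1.    -0.004 -0.   ] tool z [-0.004 -1.     0.   ] w 0.0913 t 1.15 q7 [-55.   1.  24. 110.  -1.  69. -32.]
(0.448, -0.05, 0.34) -> [-0.034   0.0403  0.2687] [-0.24  0.01  0.01]
(0.448, -0.195, 0.34) -> [-0.034   0.0409  0.4137] [-0.24  0.01  0.01]
```

Run:
```python
from h import *
snap('wrist','w1.png')
c=cam('wrist')
for n,p in dict(ss=(.58,.114,.012),sm=(.523,-.081,.012),sl=(.478,.031,.012),pad=(.582,.0105,.008),js=(.446,-.211,.202)).items(): print(n,proj(c,p).round(1))
```

```text
ss [[369.6 210.1]]
sm [[326.8 317. ]]
sl [[302.5 259.1]]
pad [[364.7 268.2]]
js [[290.5 493.7]]
```

View pics/w1.png

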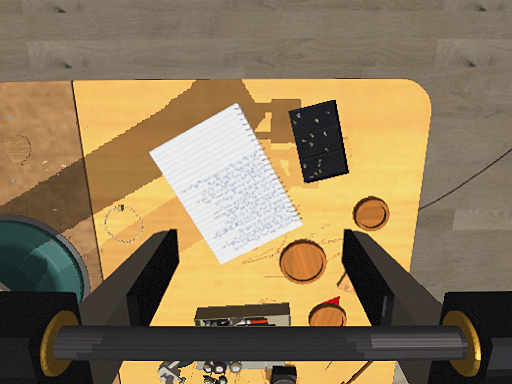

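Everything matches the projections within about 2 px: small stand (371,212), large (303,261), medium (328,319), the last partly behind the hand bar. Next I move above the pile.

Call:
play_rows(series=[0,-0.034,0.005,0.03,0,0,0,0,-0.034,0.01,0.07,0,0,0,0,-0.034,0.015,0.11,0,0,0,0,-0.034,0.02,0.15,0,0,0,0,-0.034,0.025,0.19,0,0,0,0,-0.034,0.03,0.23,0,0,0,0,-0.034,0.035,0.27,0,0,0,0,-0.034,0.04,0.31,0,0,0,0,-0.034,0.04,0.35,0,0,0,0,-0.034,0.04,0.385,0,0,0,0,-0.034,0.04,0.41,0,0,0,0,-0.034,0.04,0.41,0,0,0])

```text
clock: 2.2
ee_pos: [0.4473, -0.1944, 0.3402]
eef_rot: [11.1, 89.9, -79.4]
wrist_force: [-0.5, -0.1, -0.3]
gripper_width: 0.0919
```

Run:
```python
from h import *
im,s=snap('wrist','w2.png')
plan([(.448,-.213,.30)],0)
c=cam('wrist',s)
for n,p in dict(js=(.448,-.215,.202),jm=(.449,-.215,.142),jl=(.449,-.213,.084)).items(): print(n,proj(c,p).round(1))
```

```text
alt [ 1.797e+02  0.000e+00 -1.000e-01]
at [ 0.4478 -0.1913  0.3399] tool y [ 1.    -0.006 -0.   ] tool z [-0.006 -1.     0.001] w 0.0921 t 2.25 q7 [-31.   2.  53. 105.  -2.  73.  22.]
(0.448, -0.213, 0.3) -> [0.0399 0.0003 0.0217] [-0.34  0.05  0.01]
js [[260.7 194.1]]
jm [[261.4 179.5]]
jl [[261.2 167.4]]
```

View pics/w2.png

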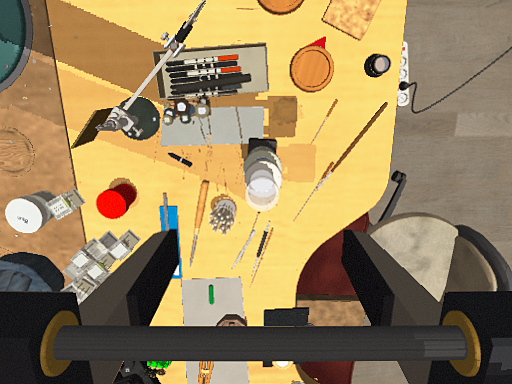

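Run:
```python
import cv2
a=cv2.imread('pics/w2.png')
cv2.imwrite('pics/c3.png',cv2.resize(a[120:250,200:330],None,fx=4.5,fy=4.5,interpolation=cv2.INTER_CUBIC))
```

```text
(no output)
```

View pics/c3.png

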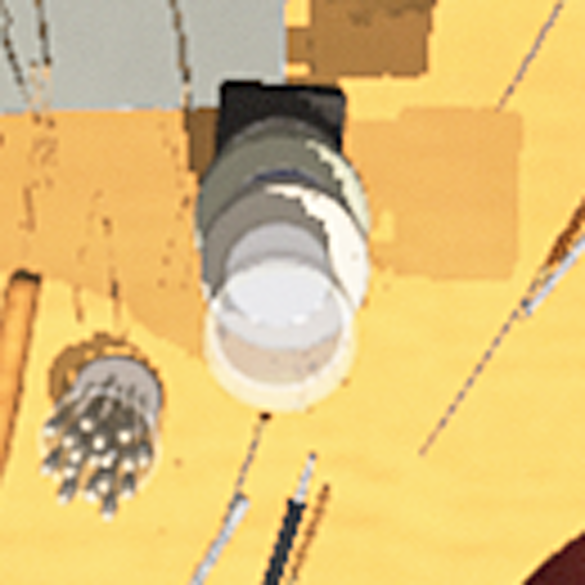

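Candidates for the small jar, from w2 with the c3 crop as the close check:
- Clear-lidded jar on top of the pile at (262,194): this is the right one.
- White-lidded jar on the bench at (26,213): no.
- Red jar at (114,203): the look-alike, leave alone.
- Swab beaker at (222,213): no.

In c3 the pile's lids line up at (262,194), (263,180) and (263,166), over the black block.

Call:
play_rows(series=[0,0.02,0.001,0.01,-0.3,0,0,0,0.04,0.0015,0.022,-0.3,0,0,0,0.06,0.0015,0.022,-0.3,0,0,0,0.08,0.0015,0.022,-0.3,0,0,0,0.1,0.0015,0.022,-0.3,0,0,0,0.1,0.0015,0.022,-0.3,0,0,0,0.1,0.0015,0.022,-0.3,0,0])

```text
clock: 2.83
ee_pos: [0.4498, -0.2095, 0.2394]
eef_rot: [-104.1, 89.9, 166.2]
wrist_force: [-0.5, -0.2, -0.5]
gripper_width: 0.0921
```

Run:
```python
from h import *
im,s=snap('side','s3.png')
plan([(.4495,-.214,.176)],0)
```

```text
alt [-179.6    0.    -0. ]
at [ 0.4505 -0.2101  0.2404] tool y [1.    0.006 0.   ] tool z [ 0.006 -1.    -0.   ] w 0.0917 t 2.8833 q7 [-26.  11.  54. 112. -10.  61.  33.]
(0.4495, -0.214, 0.176) -> [ 0.0644 -0.001   0.0039] [ 0.36 -0.01 -0.01]
```

Call:
play_rows(series=[0,0.02,-0.0005,0.004,0,0,0,0,0.04,-0.0005,0.004,0,0,0,0,0.055,-0.0005,0.004,0,0,0,0,0.064,-0.0005,0.004,0,0,0,0,0.064,-0.0005,0.004,0,0,0,100,0.064,-0.0005,0.004,0,0,0,130,0.064,-0.0005,0.004,0,0,0,140,0.064,-0.0005,0.004,0,0,0,150,0.064,-0.0005,0.004,0,0,0,160,0.064,-0.0005,0.004,0,0,0,170,0.064,-0.0005,0.004,0,0,0,180,0.064,-0.0005,0.004,0,0,0], force=10)

```text
clock: 3.88
ee_pos: [0.4496, -0.2149, 0.1761]
eef_rot: [98.0, 90.0, 8.3]
wrist_force: [0.2, -0.5, -0.1]
gripper_width: 0.0472
```

Call:
play_rows(series=[200,0,0,0,0,0,0,220,0,0,0,0,0,0,220,0,0,0,0,0,0,220,0,0,0,0,0,0,220,-0.008,0,0,0,0,0,220,-0.016,0,0,0,0,0,220,-0.03,0,0,0,0,0,220,-0.045,0,0,0,0,0,220,-0.06,0,0,0,0,0,220,-0.07,0,0,0,0,0,220,-0.07,0,0,0,0,0])

```text
clock: 4.8
ee_pos: [0.4508, -0.2156, 0.2483]
eef_rot: [86.4, 89.7, -3.3]
wrist_force: [0.6, 0.4, -0.6]
gripper_width: 0.0342
```

Run:
```python
from h import *
a,s=snap('side','s4.png');b,s=snap('wrist','w4.png')
A=cv2.imread('pics/s4.png')[100:300,180:380];B=cv2.imread('pics/w4.png')
cv2.imwrite('pics/v4.png',np.hstack([cv2.resize(A,(384,384)),B])[:, :800])
plan([(.577,.113,.255),(.577,.113,.20)],0)
```

```text
alt [-1.797e+02  1.000e-01 -0.000e+00]
at [ 0.4495 -0.2147  0.2461] tool y [1.    0.005 0.001] tool z [ 0.005 -1.    -0.   ] w 0.0341 t 4.9 q7 [-26.  11.  55. 112. -10.  62.  33.]
(0.577, 0.113, 0.255) -> [-0.0087  0.1292 -0.3271] [ 0.3  -0.03 -0.05]
(0.577, 0.113, 0.2) -> [ 0.0463  0.1292 -0.327 ] [ 0.3  -0.03 -0.05]
```

View pics/v4.png

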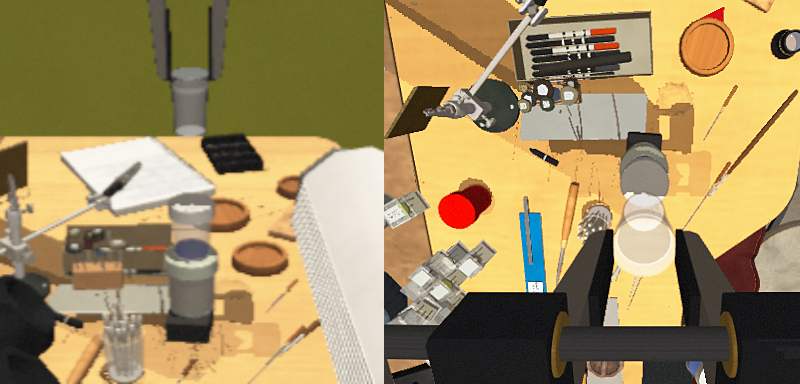

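Call:
play_rows(series=[220,0,0.006,-0.01,0,0,0,220,0,0.015,-0.028,0,0,0,220,0,0.028,-0.053,0,0,0,220,0,0.042,-0.08,0,0,0,220,0,0.056,-0.108,0,0,0,220,0,0.07,-0.136,0,0,0,220,0,0.083,-0.162,0,0,0,220,0,0.095,-0.186,0,0,0,220,0,0.105,-0.206,0,0,0,220,0,0.113,-0.222,0,0,0,220,0,0.118,-0.232,0,0,0,220,0,0.12,-0.236,0,0,0])

```text
clock: 5.9
ee_pos: [0.5685, 0.0236, 0.2451]
eef_rot: [-64.5, 89.9, -154.0]
wrist_force: [-0.3, 0.5, -0.9]
gripper_width: 0.0341
```

```bash
cat >> h.py <<'E'
def fit(c,im,cen,r,z,tol=.35):
    """refine a circular rim/lid of radius r near cen at height z: rectify, Hough"""
    res=.0005; N=int(3*r/res/2); g=np.arange(-N,N+1)*res
    X,Y=np.meshgrid(cen[0]+g,cen[1]+g); uv=proj(c,np.stack([X,Y,np.full_like(X,z)],-1).reshape(-1,3)).astype(np.float32).reshape(*X.shape,2)
    P=cv2.remap(im,uv[...,0],uv[...,1],cv2.INTER_LINEAR)
    G=cv2.GaussianBlur(cv2.cvtColor(P,cv2.COLOR_RGB2GRAY),(0,0),2)
    H=cv2.HoughCircles(G,cv2.HOUGH_GRADIENT,1,8,param1=60,param2=12,minRadius=int(r/res*.9),maxRadius=int(r/res*1.1))
    out=[] if H is None else [(round(cen[0]+(h[0]-N)*res,4),round(cen[1]+(h[1]-N)*res,4),round(h[2]*res,4)) for h in H[0][:3]]
    return out,P
E
python3 - <<'E'
from h import *
import time
im,s=snap('wrist','w5.png')
c=cam('wrist',s); P=[]
for n,p,r in [('ss',(.581,.1125),.027),('sl',(.478,.03),.038)]:
    o,q=fit(c,im,p,r,.012); print(n,o); P.append(cv2.resize(q,(240,240)))
p=np.array(s['ee_pos']); o,q=fit(c,im,p[:2],.018,p[2]+.026);print('lid',o,p.round(4)); P.append(cv2.resize(q,(240,240)))
cv2.imwrite('pics/v5.png',cv2.cvtColor(np.hstack(P),cv2.COLOR_RGB2BGR))
plan([(.581,.1125,.2)],0)
E
```

```text
ss [(np.float32(0.5832), np.float32(0.1148), np.float32(0.028)), (np.float32(0.5792), np.float32(0.1158), np.float32(0.0248)), (np.float32(0.5852), np.float32(0.1112), np.float32(0.0292))]
sl [(np.float32(0.4792), np.float32(0.0328), np.float32(0.0384)), (np.float32(0.4822), np.float32(0.0362), np.float32(0.0352)), (np.float32(0.4782), np.float32(0.0368), np.float32(0.0346))]
lid [(np.float64(0.5683), np.float64(0.0224), np.float32(0.0176)), (np.float64(0.5688), np.float64(0.0304), np.float32(0.0169))] [0.5685 0.0236 0.2451]
alt [-1.796e+02 -1.000e-01  1.000e-01]
at [0.5685 0.0231 0.2452] tool y [ 1.     0.007 -0.001] tool z [ 0.007 -1.     0.001] w 0.034 t 5.95 q7 [-43.  19.  47. 102. -16.  65.  10.]
(0.581, 0.1125, 0.2) -> [ 0.0452  0.0131 -0.0893] [0.38 0.03 0.05]
```

View pics/v5.png

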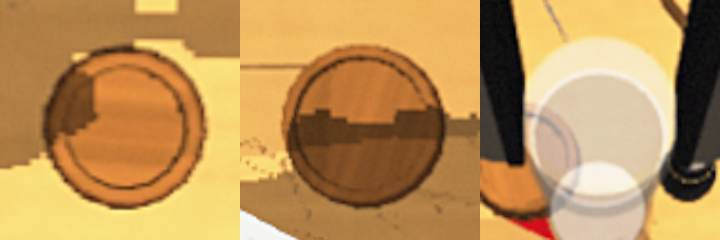

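Call:
play_rows(series=[220,0.005,0.002,-0.01,0.3,0,0,220,0.015,0.004,-0.025,0.4,0,0,220,0.03,0.007,-0.045,0.4,0,0,220,0.045,0.01,-0.065,0.4,0,0,220,0.06,0.013,-0.08,0.4,0,0,220,0.075,0.0145,-0.09,0.4,0,0,220,0.095,0.0145,-0.0916,0.4,0,0,220,0.115,0.0145,-0.0916,0.4,0,0,220,0.135,0.0145,-0.0916,0.4,0,0,220,0.145,0.0145,-0.0916,0.4,0,0,220,0.15,0.0145,-0.0916,0.4,0,0,220,0.15,0.0145,-0.0916,0.4,0,0])

```text
clock: 6.95
ee_pos: [0.5817, 0.1129, 0.0949]
eef_rot: [-63.1, 89.9, -153.3]
wrist_force: [0.0, 0.3, 0.8]
gripper_width: 0.0341
```

Run:
```python
from h import *
plan([(.5825,.115,.04)],0)
```

```text
alt [ 1.798e+02  2.000e-01 -1.000e-01]
at [0.5817 0.1129 0.0949] tool y [ 1.    -0.003 -0.002] tool z [-0.003 -1.     0.001] w 0.0341 t 6.95 q7 [-44.  32.  39. 107. -26.  50.   8.]
(0.5825, 0.115, 0.04) -> [ 0.0549  0.0009 -0.0022] [-0.17  0.05  0.1 ]
```

Call:
play_rows(series=[220,0.012,0.0005,-0.001,0,0,0,220,0.024,0.0008,-0.0015,0,0,0,220,0.034,0.0008,-0.0015,0,0,0,220,0.042,0.0008,-0.0015,0,0,0,220,0.048,0.0008,-0.0015,0,0,0,220,0.052,0.0008,-0.0015,0,0,0,220,0.054,0.0008,-0.0015,0,0,0,220,0.055,0.0008,-0.0015,0,0,0,220,0.055,0.0008,-0.0015,0,0,0])

```text
clock: 7.7
ee_pos: [0.5833, 0.1147, 0.041]
eef_rot: [91.1, 90.0, 0.9]
wrist_force: [-0.9, -0.5, -0.1]
gripper_width: 0.0339
```

Run:
```python
from h import *
s=env.get_state();print(s['ee_pos'],s['wrist_force'])
im,s=snap('wrist','w6.png');cv2.imwrite('pics/v6.png',cv2.cvtColor(cv2.resize(im[90:384,130:400],None,fx=2,fy=2),cv2.COLOR_RGB2BGR))
```

```text
[0.58332877 0.11474096 0.04097393] [-0.91921664 -0.52460155 -0.05835383]
```

View pics/v6.png

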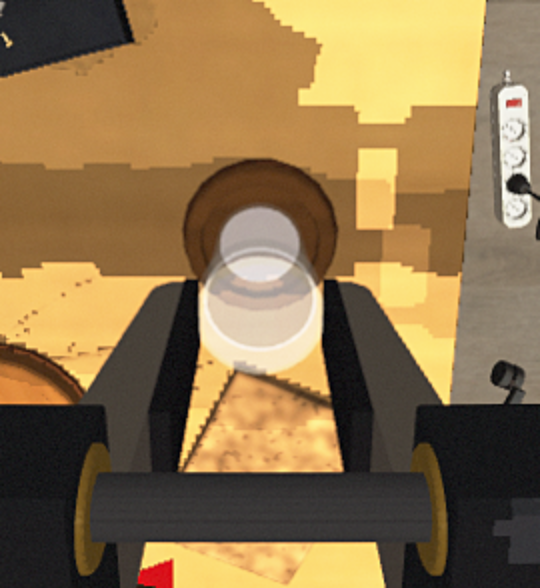

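Run:
```python
from h import *
s=env.get_state(); c=cam('wrist',s)
print(s['ee_pos'],onz(c,[(260,211.5)],.008),onz(c,[(260.5,203.5)],.012),onz(c,[(260,245)],s['ee_pos'][2]+.026))
im=cv2.cvtColor(cv2.imread('pics/w6.png'),cv2.COLOR_BGR2RGB)
print(fit(c,im,(.583,.115),.027,.012)[0])
```

```text
[0.58341512 0.11479506 0.04117867] [[0.58341674 0.11359423 0.008     ]] [[0.58377475 0.12097035 0.012     ]] [[0.58336426 0.11568293 0.06717867]]
[(np.float32(0.5832), np.float32(0.1188), np.float32(0.027)), (np.float32(0.5828), np.float32(0.0847), np.float32(0.0252)), (np.float32(0.5868), np.float32(0.0828), np.float32(0.0286))]
```

The foot disc (v6 (260,243)) sits about 4–5 mm toward -y of the stand centre (261,228). I nudge +y by 4 mm, lower and release.

Call:
play_rows(series=[220,0,0,-0.002,0,0,0,220,0,0,-0.004,0,0,0,220,0.001,0,-0.004,0,0,0,220,0.0015,0,-0.004,0,0,0,220,0.0015,0,-0.004,0,0,0,120,0.0015,0,-0.004,0,0,0,100,0.0015,0,-0.004,0,0,0,80,0.0015,0,-0.004,0,0,0,40,0.0015,0,-0.004,0,0,0,0,0.0015,0,-0.004,0,0,0,0,0.0015,0,-0.004,0,0,0,0,-0.005,0,-0.004,0,0,0])

```text
clock: 8.75
ee_pos: [0.5822, 0.1186, 0.0451]
eef_rot: [-72.3, 89.9, -162.5]
wrist_force: [0.7, -0.1, -0.4]
gripper_width: 0.0788
```

Call:
play_rows(series=[0,-0.02,0,0,0,0,0,0,-0.05,0,0,0,0,0,0,-0.09,0,0,0,0,0,0,-0.13,0,0.02,0,0,0,0,-0.16,0,0.06,0,0,0,0,-0.18,0,0.09,0,0,0,0,-0.18,0,0.1,0,0,0,0,-0.18,0,0.1,0,0,0])

```text
clock: 9.42
ee_pos: [0.5838, 0.0139, 0.2285]
eef_rot: [92.1, 89.7, 1.6]
wrist_force: [-0.2, 0.1, 0.1]
gripper_width: 0.0921
```

Run:
```python
from h import *
import json
im,s=snap('wrist','w7.png'); c=cam('wrist',s)
print(s['ee_pos'],fit(c,im,(.583,.117),.027,.012)[0],fit(c,im,(.583,.117),.018,.065)[0])
x=im[20:160,260:400]
cv2.imwrite('pics/v7.png',cv2.cvtColor(cv2.resize(x,None,fx=4,fy=4,interpolation=cv2.INTER_CUBIC),cv2.COLOR_RGB2BGR))
print(proj(c,[(.583,.117,.012),(.583,.117,.005),(.583,.117,.065),(.524,-.083,.012)]))
plan([(.45,-.205,.26)],0)
```

```text
[0.58379913 0.01385344 0.22852241] [(np.float32(0.5832), np.float32(0.1148), np.float32(0.028)), (np.float32(0.5792), np.float32(0.1138), np.float32(0.0242)), (np.float32(0.5788), np.float32(0.1178), np.float32(0.0264))] [(np.float32(0.5848), np.float32(0.1178), np.float32(0.0187)), (np.float32(0.5808), np.float32(0.1168), np.float32(0.0192)), (np.float32(0.5788), np.float32(0.1088), np.float32(0.0187))]
[[257.59285155  72.04998283]
 [257.60421759  72.4000498 ]
 [257.49200669  68.94412802]
 [214.66730657 232.69951732]]
alt [ 1.797e+02 -1.000e-01  1.000e-01]
at [0.583  0.0171 0.2267] tool y [ 1.    -0.006  0.002] tool z [-0.006 -1.    -0.001] w 0.092 t 9.4667 q7 [-41.  22.  46. 102. -18.  63.  11.]
(0.45, -0.205, 0.26) -> [-0.0337 -0.1317  0.2229] [-0.34 -0.06 -0.09]
```

Run:
```python
import cv2
a=cv2.imread('pics/w7.png')
cv2.imwrite('pics/v7b.png',cv2.resize(a[15:135,195:315],None,fx=5,fy=5,interpolation=cv2.INTER_CUBIC))
```

```text
(no output)
```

View pics/v7b.png

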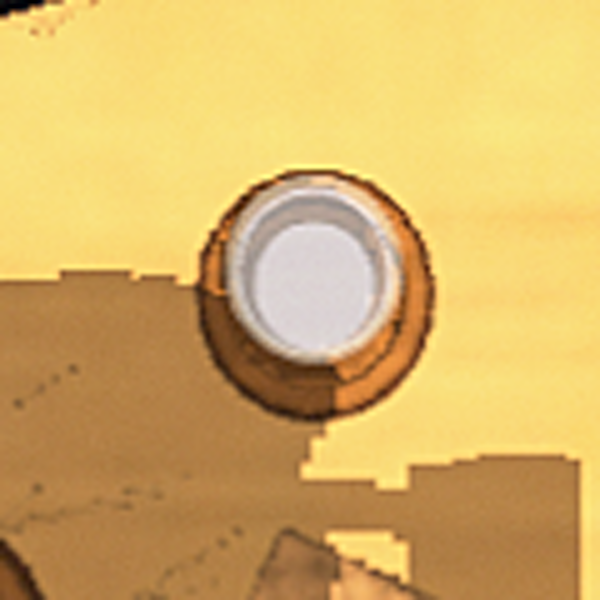

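The small jar is seated: in v7b the foot disc is (314,285) against a stand centre of (317,294), about 2 mm off. Now back to the pile for the medium jar.

Call:
play_rows(series=[0,-0.005,-0.015,0.025,-0.3,0,0,0,-0.01,-0.033,0.055,-0.3,0,0,0,-0.015,-0.05,0.085,-0.3,0,0,0,-0.02,-0.07,0.115,-0.3,0,0,0,-0.025,-0.087,0.145,-0.3,0,0,0,-0.03,-0.1,0.168,-0.3,0,0,0,-0.033,-0.11,0.185,-0.3,0,0,0,-0.033,-0.116,0.196,-0.3,0,0,0,-0.033,-0.118,0.2,-0.3,0,0,0,-0.033,-0.118,0.2,-0.3,0,0,0,-0.033,-0.118,0.2,-0.3,0,0])

```text
clock: 10.38
ee_pos: [0.4651, -0.1793, 0.2582]
eef_rot: [-98.0, 89.9, 172.3]
wrist_force: [-0.0, 0.4, -0.6]
gripper_width: 0.092
```

Run:
```python
from h import *
im,s=snap('wrist','w8.png'); c=cam('wrist',s); print(s['ee_pos'])
P=[]
for n,p,r,z in [('sm',(.524,-.083),.032,.012),('jm',(.4505,-.214),.023,.142),('jl',(.4505,-.214),.027,.084)]:
    o,q=fit(c,im,p,r,z); print(n,o); P.append(cv2.resize(q,(260,260)))
cv2.imwrite('pics/v8.png',cv2.cvtColor(np.hstack(P),cv2.COLOR_RGB2BGR))
plan([(.4505,-.214,.117)],0)
```

```text
[ 0.46507352 -0.17929237  0.25821558]
sm [(np.float32(0.5252), np.float32(-0.0828), np.float32(0.0314)), (np.float32(0.5208), np.float32(-0.0822), np.float32(0.0303)), (np.float32(0.5232), np.float32(-0.0862), np.float32(0.0292))]
jm [(np.float32(0.4522), np.float32(-0.2148), np.float32(0.0231)), (np.float32(0.4512), np.float32(-0.2108), np.float32(0.0225)), (np.float32(0.4532), np.float32(-0.1968), np.float32(0.0214))]
jl [(np.float32(0.4478), np.float32(-0.2358), np.float32(0.0258)), (np.float32(0.4498), np.float32(-0.2148), np.float32(0.0264)), (np.float32(0.4502), np.float32(-0.2188), np.float32(0.0292))]
alt [-1.797e+02 -1.000e-01 -0.000e+00]
at [ 0.4652 -0.1792  0.2583] tool y [ 1.     0.006 -0.001] tool z [ 0.006 -1.    -0.   ] w 0.0922 t 10.4333 q7 [-30.  10.  54. 111.  -9.  64.  28.]
(0.4505, -0.214, 0.117) -> [ 0.1413 -0.0147  0.0347] [ 0.34 -0.    0.06]
```

View pics/v8.png

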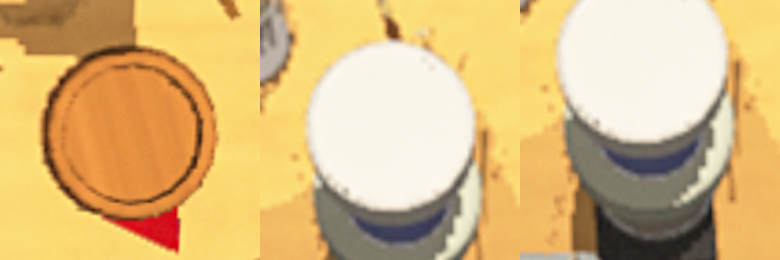

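Call:
play_rows(series=[0,0.005,-0.006,0.015,0.3,0,0,0,0.02,-0.012,0.03,0.3,0,0,0,0.045,-0.0145,0.0355,0.3,0,0,0,0.075,-0.0145,0.0355,0.3,0,0,0,0.105,-0.0145,0.0355,0.3,0,0,0,0.127,-0.0145,0.0355,0.3,0,0,0,0.138,-0.0145,0.0355,0.3,0,0,0,0.141,-0.0145,0.0355,0.3,0,0,0,0.141,-0.0145,0.0355,0.3,0,0,0,0.141,-0.0145,0.0355,0.3,0,0])

```text
clock: 11.27
ee_pos: [0.4511, -0.2166, 0.1188]
eef_rot: [70.8, 89.9, -19.2]
wrist_force: [-0.3, 0.2, 1.0]
gripper_width: 0.0918
```

Call:
play_rows(series=[80,0,0,0,0,0,0,100,0,0,0,0,0,0,110,0,0,0,0,0,0,120,0,0,0,0,0,0,130,0,0,0,0,0,0,140,0,0,0,0,0,0,160,0,0,0,0,0,0,180,0,0,0,0,0,0,180,0,0,0,0,0,0,180,0,0,0,0,0,0])

```text
clock: 12.1
ee_pos: [0.4503, -0.2165, 0.1179]
eef_rot: [75.0, 90.0, -15.1]
wrist_force: [0.7, -0.4, 1.7]
gripper_width: 0.0427
```

Run:
```python
from h import *
plan([(.4505,-.214,.117)],0)
```

```text
alt [179.9  -0.   -0. ]
at [ 0.4503 -0.2165  0.1179] tool y [ 1.    -0.002  0.   ] tool z [-0.002 -1.     0.   ] w 0.0427 t 12.1 q7 [-17.  23.  48. 119. -23.  48.  45.]
(0.4505, -0.214, 0.117) -> [ 0.0009  0.0002 -0.0025] [-0.12  0.   -0.01]
```

Call:
play_rows(series=[180,-0.006,0,0,0,0,0,180,-0.016,0,0,0,0,0,180,-0.03,0,0,0,0,0,180,-0.045,0.004,-0.007,0,0,0,180,-0.05,0.012,-0.022,0,0,0,180,-0.05,0.024,-0.043,0,0,0,180,-0.05,0.036,-0.065,0,0,0,180,-0.05,0.048,-0.087,0,0,0,180,-0.05,0.059,-0.107,0,0,0,180,-0.05,0.067,-0.121,0,0,0,180,-0.05,0.072,-0.13,0,0,0,180,-0.05,0.074,-0.1325,0,0,0])

```text
clock: 13.1
ee_pos: [0.5253, -0.0825, 0.1684]
eef_rot: [110.4, 90.0, 20.4]
wrist_force: [0.1, 1.1, -0.4]
gripper_width: 0.043
```

Run:
```python
from h import *
im,s=snap('wrist','w9.png'); c=cam('wrist',s); p=np.array(s['ee_pos'])
print('lid',fit(c,im,p[:2],.023,p[2]+.024)[0],p)
plan([(.5245,-.084,.0395)],0)
```

```text
lid [(np.float64(0.5255), np.float64(-0.0812), np.float32(0.0225)), (np.float64(0.5255), np.float64(-0.0752), np.float32(0.0208))] [ 0.52525172 -0.0824721   0.1683892 ]
alt [180.  -0.  -0.]
at [ 0.5251 -0.0832  0.1683] tool y [ 1.    -0.     0.001] tool z [-0. -1.  0.] w 0.0432 t 13.15 q7 [-34.  22.  49. 112. -20.  55.  25.]
(0.5245, -0.084, 0.0395) -> [ 0.1288 -0.0007  0.0008] [-0.01  0.01 -0.03]
```

Lid offset (+1.3 mm in y) agrees with expectation; lowering onto the stand and releasing.

Call:
play_rows(series=[180,0.015,-0.0005,0.0005,0,0,0,180,0.035,-0.0005,0.0005,0,0,0,180,0.055,-0.0005,0.0005,0,0,0,180,0.075,-0.0005,0.0005,0,0,0,180,0.092,-0.0005,0.0005,0,0,0,180,0.105,-0.0005,0.0005,0,0,0,180,0.114,-0.0005,0.0005,0,0,0,180,0.12,-0.0005,0.0005,0,0,0,180,0.124,-0.0005,0.0005,0,0,0,180,0.127,-0.0005,0.0005,0,0,0,180,0.1285,-0.0005,0.0005,0,0,0,180,0.1285,-0.0005,0.0005,0,0,0])

```text
clock: 14.15
ee_pos: [0.5242, -0.0847, 0.0396]
eef_rot: [99.3, 90.0, 9.2]
wrist_force: [-0.1, -0.0, 0.4]
gripper_width: 0.043
```

Call:
play_rows(series=[180,0,0,0,0,0,0,110,0,0,0,0,0,0,90,0,0,0,0,0,0,60,0,0,0,0,0,0,30,0,0,0,0,0,0,0,0,0,0,0,0,0,0,0,0,0,0,0,0,0,-0.01,0,0,0,0,0,0,-0.03,0,0,0,0,0,0,-0.06,0,0,0,0,0,0,-0.09,0,0,0,0,0,0,-0.12,0,0,0,0,0])

```text
clock: 15.15
ee_pos: [0.5235, -0.0851, 0.1612]
eef_rot: [-55.9, 90.0, -146.0]
wrist_force: [-0.1, -0.6, 0.4]
gripper_width: 0.0918
```

Run:
```python
from h import *
plan([(.46,-.180,.20)],0)
```

```text
alt [179.8   0.   -0. ]
at [ 0.5235 -0.0851  0.1612] tool y [ 1.    -0.003 -0.   ] tool z [-0.003 -1.     0.   ] w 0.0918 t 15.15 q7 [-34.  22.  49. 113. -21.  54.  25.]
(0.46, -0.18, 0.2) -> [-0.0388 -0.0632  0.0951] [-0.17  0.02  0.03]
```

Call:
play_rows(series=[0,-0.01,-0.01,0.015,-0.2,0,0,0,-0.02,-0.025,0.038,-0.2,0,0,0,-0.03,-0.042,0.064,-0.2,0,0,0,-0.038,-0.055,0.084,-0.2,0,0,0,-0.038,-0.061,0.093,-0.2,0,0,0,-0.038,-0.063,0.095,-0.2,0,0,0,-0.038,-0.063,0.095,-0.2,0,0,0,-0.038,-0.063,0.095,-0.2,0,0])

```text
clock: 15.82
ee_pos: [0.4612, -0.1782, 0.1969]
eef_rot: [-124.2, 90.0, 146.0]
wrist_force: [-0.2, 0.2, -0.2]
gripper_width: 0.0919
```

Run:
```python
from h import *
im,s=snap('wrist','w10.png'); c=cam('wrist',s); print(s['ee_pos'])
P=[]
for n,p,r,z in [('sm',(.524,-.083),.032,.012),('jm',(.524,-.083),.023,.063),('jl',(.4505,-.214),.027,.084)]:
    o,q=fit(c,im,p,r,z); print(n,o); P.append(cv2.resize(q,(260,260)))
cv2.imwrite('pics/v10.png',cv2.cvtColor(np.hstack(P),cv2.COLOR_RGB2BGR))
plan([(.4505,-.214,.0575)],0)
```

```text
[ 0.46117177 -0.17815736  0.19694751]
sm [(np.float32(0.5252), np.float32(-0.0812), np.float32(0.0309)), (np.float32(0.5288), np.float32(-0.0832), np.float32(0.0314)), (np.float32(0.5292), np.float32(-0.0778), np.float32(0.0314))]
jm [(np.float32(0.5248), np.float32(-0.0828), np.float32(0.0229)), (np.float32(0.5162), np.float32(-0.0852), np.float32(0.0247)), (np.float32(0.5122), np.float32(-0.0862), np.float32(0.0247))]
jl [(np.float32(0.4498), np.float32(-0.2152), np.float32(0.0263))]
alt [-1.798e+02 -1.000e-01 -0.000e+00]
at [ 0.4613 -0.178   0.1969] tool y [ 1.     0.004 -0.001] tool z [ 0.004 -1.    -0.   ] w 0.092 t 15.8667 q7 [-28.  15.  54. 115. -14.  56.  33.]
(0.4505, -0.214, 0.0575) -> [ 0.1394 -0.0108  0.036 ] [ 0.21 -0.01  0.05]
```

View pics/v10.png

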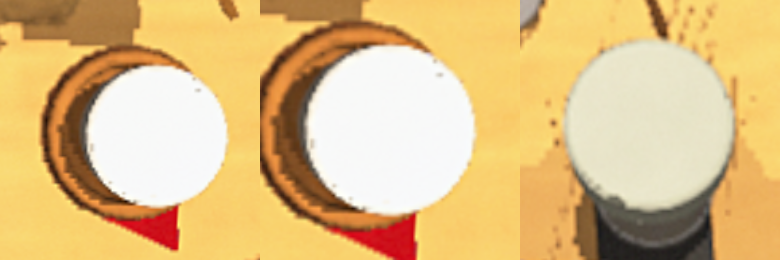

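Medium jar is seated within about 1 mm (lid (0.525,-0.083)), and the large lid is at (0.450,-0.215). Grasping it.

Call:
play_rows(series=[0,0.01,-0.006,0.018,0.2,0,0,0,0.03,-0.01,0.033,0.2,0,0,0,0.055,-0.011,0.0365,0.2,0,0,0,0.085,-0.011,0.0365,0.2,0,0,0,0.11,-0.011,0.0365,0.2,0,0,0,0.128,-0.011,0.0365,0.2,0,0,0,0.137,-0.011,0.0365,0.2,0,0,0,0.1395,-0.011,0.0365,0.2,0,0,0,0.1395,-0.011,0.0365,0.2,0,0,0,0.1395,-0.011,0.0365,0.2,0,0])

```text
clock: 16.7
ee_pos: [0.4506, -0.2161, 0.0586]
eef_rot: [67.7, 89.9, -22.4]
wrist_force: [1.0, 0.4, 0.1]
gripper_width: 0.0918
```

Call:
play_rows(series=[60,0,0,0,0,0,0,80,0,0,0,0,0,0,90,0,0,0,0,0,0,100,0,0,0,0,0,0,110,0,0,0,0,0,0,120,0,0,0,0,0,0,140,0,0,0,0,0,0,160,0,0,0,0,0,0,160,0,0,0,0,0,0,160,0,0,0,0,0,0], force=15)

```text
clock: 17.53
ee_pos: [0.4499, -0.2161, 0.058]
eef_rot: [93.3, 90.0, 3.2]
wrist_force: [0.2, -0.2, 2.3]
gripper_width: 0.0523
```

Run:
```python
from h import *
s=env.get_state();print(s['wrist_force']); plan([(.479,.031,.15)],0)
```

```text
[ 0.21842764 -0.19509759  2.31855721]
alt [179.9  -0.    0. ]
at [ 0.4499 -0.2161  0.058 ] tool y [ 1.    -0.002  0.   ] tool z [-0.002 -1.    -0.   ] w 0.0523 t 17.5333 q7 [-13.  29.  44. 121. -30.  42.  50.]
(0.479, 0.031, 0.15) -> [-0.092   0.0286 -0.2472] [-0.13 -0.   -0.02]
```

Run:
```python
from h import *
t=cam('top'); s=cam('side')
def tri(a,b):
    o1,d1=ray(t,[a]);o2,d2=ray(s,[b]);d1=d1[0];d2=d2[0]
    k=np.linalg.lstsq(np.c_[d1,-d2],o2-o1,rcond=None)[0]; p=o1+k[0]*d1;q=o2+k[1]*d2; return ((p+q)/2).round(3),np.linalg.norm(p-q).round(4)
print('tip',tri((236,207),(253,185)))
print('clip mid',tri((247,218),(235,201)))
```

```text
tip (array([ 0.381, -0.01 ,  0.091]), np.float64(0.0061))
clip mid (array([ 0.348, -0.037,  0.063]), np.float64(0.0085))
```

Call:
play_rows(series=[160,-0.005,0,0,0,0,0,160,-0.015,0,0,0,0,0,160,-0.03,0,0,0,0,0,160,-0.05,0,0,0,0,0,160,-0.07,0.001,-0.007,0,0,0,160,-0.088,0.003,-0.022,0,0,0,160,-0.1,0.005,-0.042,0,0,0,160,-0.102,0.007,-0.064,0,0,0,160,-0.102,0.01,-0.087,0,0,0,160,-0.102,0.013,-0.11,0,0,0,160,-0.102,0.015,-0.133,0,0,0,160,-0.102,0.018,-0.155,0,0,0])

```text
clock: 18.53
ee_pos: [0.4678, -0.0599, 0.1605]
eef_rot: [152.0, 90.0, 61.8]
wrist_force: [0.4, -0.3, -0.6]
gripper_width: 0.0521
```

Run:
```python
from h import *
im,s=snap('wrist','w11.png'); c=cam('wrist',s); p=np.array(s['ee_pos'])
print('sl',fit(c,im,(.479,.0325),.038,.012)[0]); print('lid',fit(c,im,p[:2],.027,p[2]+.026)[0],p)
plan([(.4785,.031,.042)],0)
```

```text
sl [(np.float32(0.4778), np.float32(0.0312), np.float32(0.0383)), (np.float32(0.4762), np.float32(0.0272), np.float32(0.0346)), (np.float32(0.4812), np.float32(0.0282), np.float32(0.0346))]
lid [(np.float64(0.4681), np.float64(-0.0597), np.float32(0.0265)), (np.float64(0.4666), np.float64(-0.0557), np.float32(0.027))] [ 0.46784941 -0.05991508  0.16054426]
alt [-179.8   -0.    -0.2]
at [ 0.4686 -0.0554  0.1602] tool y [ 1.     0.003 -0.   ] tool z [ 0.003 -1.    -0.003] w 0.052 t 18.5833 q7 [-42.  15.  52. 120. -16.  51.  20.]
(0.4785, 0.031, 0.042) -> [ 0.1184  0.0102 -0.086 ] [ 0.18 -0.15  0.02]
```

Call:
play_rows(series=[160,0,0.002,-0.015,0,0,0,160,0,0.004,-0.035,0,0,0,160,0.003,0.006,-0.055,0,0,0,160,0.01,0.008,-0.073,0,0,0,160,0.02,0.01,-0.086,0,0,0,160,0.035,0.0105,-0.0915,0,0,0,160,0.052,0.0105,-0.0915,0,0,0,160,0.068,0.0105,-0.0915,0,0,0,160,0.08,0.0105,-0.0915,0,0,0,160,0.085,0.0105,-0.0915,0,0,0,160,0.085,0.0105,-0.0915,0,0,0,160,0.085,0.0105,-0.0915,0,0,0])

```text
clock: 19.58
ee_pos: [0.4788, 0.03, 0.0748]
eef_rot: [-33.0, 90.0, -123.1]
wrist_force: [-0.3, -0.0, -0.4]
gripper_width: 0.052
```

Run:
```python
from h import *
plan([(.478,.031,.042)],0)
```

```text
alt [ 1.798e+02  0.000e+00 -1.000e-01]
at [0.4788 0.03   0.0748] tool y [ 1.    -0.003 -0.   ] tool z [-0.003 -1.     0.001] w 0.052 t 19.5833 q7 [-43.  25.  44. 123. -26.  42.  18.]
(0.478, 0.031, 0.042) -> [ 0.0328 -0.0008 -0.0011] [-0.16  0.04  0.02]
```

Call:
play_rows(series=[160,0.01,-0.0005,-0.001,0,0,0,160,0.018,-0.0005,-0.001,0,0,0,160,0.025,-0.0005,-0.001,0,0,0,160,0.03,-0.0005,-0.001,0,0,0,160,0.0325,-0.0005,-0.001,0,0,0,160,0.0335,-0.0005,-0.001,0,0,0,160,0.0335,-0.0005,-0.001,0,0,0,110,0.0335,-0.0005,-0.001,0,0,0,80,0.0335,-0.0005,-0.001,0,0,0,50,0.0335,-0.0005,-0.001,0,0,0,20,0.0335,-0.0005,-0.001,0,0,0,0,0.0335,-0.0005,-0.001,0,0,0])

```text
clock: 20.58
ee_pos: [0.4785, 0.0315, 0.0416]
eef_rot: [113.1, 90.0, 23.0]
wrist_force: [-0.5, 0.0, 1.0]
gripper_width: 0.0768
```

Call:
play_rows(series=[0,0,0,0,0,0,0,0,0,0,0,0,0,0,0,-0.01,0,0,0,0,0,0,-0.03,0,0,0,0,0,0,-0.06,0,0,0,0,0,0,-0.09,0,0.005,0,0,0,0,-0.12,0,0.03,0,0,0,0,-0.15,0.003,0.06,0,0,0,0,-0.16,0.005,0.085,0,0,0,0,-0.16,0.005,0.095,0,0,0,0,-0.16,0.005,0.095,0,0,0,0,-0.16,0.005,0.095,0,0,0])

```text
clock: 21.58
ee_pos: [0.4822, -0.0629, 0.2006]
eef_rot: [-112.8, 89.9, 157.0]
wrist_force: [-0.2, 0.2, -0.7]
gripper_width: 0.0917
```

Run:
```python
from h import *
im,s=snap('wrist','w12.png'); c=cam('wrist',s); print(s['ee_pos'])
print('sl',fit(c,im,(.478,.031),.038,.012)[0]); print('jl',fit(c,im,(.478,.031),.027,.067)[0])
plan([(.46,-.16,.24)],0)
```

```text
[ 0.48221884 -0.06285688  0.20064275]
sl [(np.float32(0.4782), np.float32(0.0312), np.float32(0.0383)), (np.float32(0.4742), np.float32(0.0342), np.float32(0.0346)), (np.float32(0.4782), np.float32(0.0352), np.float32(0.0351))]
jl [(np.float32(0.4788), np.float32(0.0322), np.float32(0.0264)), (np.float32(0.4812), np.float32(0.0262), np.float32(0.0292)), (np.float32(0.4772), np.float32(0.0252), np.float32(0.0292))]
alt [179.9   0.2   0. ]
at [ 0.4821 -0.0622  0.2003] tool y [ 1.    -0.001 -0.002] tool z [-0.001 -1.    -0.   ] w 0.0915 t 21.6333 q7 [-43.  14.  54. 116. -13.  57.  18.]
(0.46, -0.16, 0.24) -> [-0.0397 -0.0221  0.0978] [-0.07 -0.02  0.14]
```

Large jar is seated within about 1 mm. Now the block.

Call:
play_rows(series=[0,-0.01,-0.004,0.015,0,0,0,0,-0.015,-0.01,0.038,0,0,0,0,-0.02,-0.017,0.062,0,0,0,0,-0.02,-0.021,0.082,0,0,0,0,-0.02,-0.022,0.092,0,0,0,0,-0.02,-0.022,0.095,0,0,0,0,-0.02,-0.022,0.095,0,0,0,0,-0.02,-0.022,0.095,0,0,0])

```text
clock: 22.3
ee_pos: [0.4608, -0.1577, 0.2211]
eef_rot: [-96.8, 89.9, 173.1]
wrist_force: [-0.2, -0.5, 0.3]
gripper_width: 0.0915
```

Run:
```python
from h import *
im,s=snap('wrist','w13.png'); c=cam('wrist',s); print(s['ee_pos'])
res=.0005;N=120;g=np.arange(-N,N+1)*res
X,Y=np.meshgrid(.4495+g,-.215+g); uv=proj(c,np.stack([X,Y,np.full_like(X,.022)],-1).reshape(-1,3)).astype(np.float32).reshape(*X.shape,2)
P=cv2.remap(im,uv[...,0],uv[...,1],cv2.INTER_LINEAR); M=(P.max(2)<75).astype(np.uint8)
M=cv2.morphologyEx(M,cv2.MORPH_OPEN,np.ones((9,9)))
n,l,st,_=cv2.connectedComponentsWithStats(M); k=1+np.argmax(st[1:,4]); M=(l==k).astype(np.uint8)
r=cv2.minAreaRect(cv2.findNonZero(M)); print(r,'centre',.4495+(r[0][0]-N)*res,-.215+(r[0][1]-N)*res,'size mm',np.array(r[1])/2)
cv2.drawContours(P,[cv2.boxPoints(r).astype(int)],0,(255,0,0),1)
Q=im[60:300,160:370]
cv2.imwrite('pics/v13.png',cv2.cvtColor(np.hstack([cv2.resize(P,(480,480)),cv2.resize(Q,(320,366))[:480] if 0 else cv2.copyMakeBorder(cv2.resize(Q,(315,360)),0,120,0,0,0)]),cv2.COLOR_RGB2BGR))
```

```text
[ 0.46079266 -0.15771068  0.22111142]
((123.56307220458984, 185.13536071777344), (14.089384078979492, 81.65187072753906), 86.8201675415039) centre 0.45128153610229493 -0.18243231964111328 size mm [ 7.04469204 40.82593536]
```

View pics/v13.png

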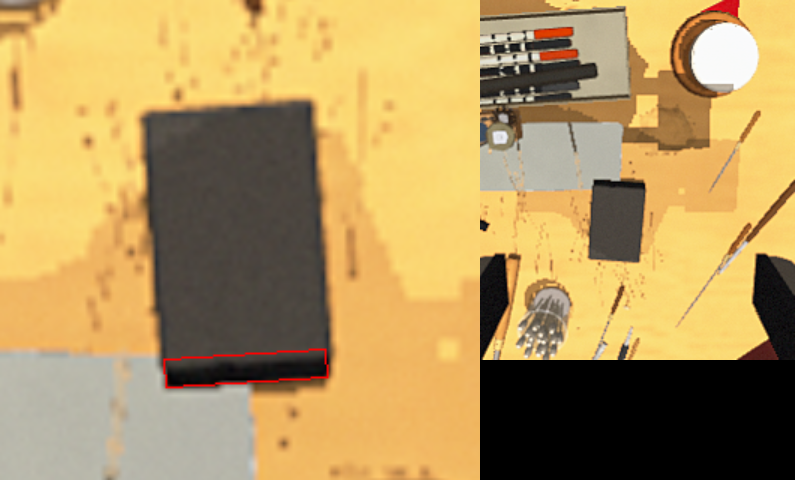

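Block top corners in v13's rectified view, (146,113), (312,101), (327,350), (163,360), give a centre of about (0.4487,-0.2173) with the jaw axis at -4°.

Run:
```python
from h import *
plan([(.4488,-.217,.06),(.4488,-.217,.004)],-4)
im=cv2.cvtColor(cv2.imread('pics/w5.png'),cv2.COLOR_BGR2RGB)
```

```text
alt [-1.76e+02 -1.00e-01 -0.00e+00]
at [ 0.461  -0.1574  0.2211] tool y [ 1.    -0.    -0.001] tool z [-0. -1. -0.] w 0.092 t 22.35 q7 [-35.  12.  58. 115. -12.  59.  28.]
(0.4488, -0.217, 0.06) -> [ 0.1611 -0.012   0.0596] [ 3.98 -0.01  0.05]
(0.4488, -0.217, 0.004) -> [ 0.2171 -0.0119  0.0596] [ 3.98 -0.01  0.05]
```

Call:
play_rows(series=[0,0.01,-0.004,0.018,2,0,0,0,0.03,-0.008,0.038,4,0,0,0,0.06,-0.012,0.055,4,0,0,0,0.095,-0.012,0.0596,4,0,0,0,0.13,-0.012,0.0596,4,0,0,0,0.15,-0.012,0.0596,4,0,0,0,0.16,-0.012,0.0596,4,0,0,0,0.16,-0.012,0.0596,4,0,0,0,0.16,-0.012,0.0596,4,0,0])

```text
clock: 23.1
ee_pos: [0.4493, -0.2179, 0.0618]
eef_rot: [12.9, 90.0, -81.2]
wrist_force: [1.2, -0.5, -0.3]
gripper_width: 0.092
```

Run:
```python
from h import *
plan([(.4488,-.217,.004)],-4)
```

```text
alt [179.9  -0.   -0. ]
at [ 0.4493 -0.2179  0.0618] tool y [ 0.997 -0.071  0.   ] tool z [-0.071 -0.997  0.   ] w 0.092 t 23.1 q7 [-15.  30.  47. 121. -32.  43.  48.]
(0.4488, -0.217, 0.004) -> [ 0.0578 -0.0005 -0.0009] [-0.07  0.01 -0.  ]
```

Call:
play_rows(series=[0,0.015,-0.0005,-0.0005,0,0,0,0,0.03,-0.0005,-0.0005,0,0,0,0,0.042,-0.0005,-0.0005,0,0,0,0,0.05,-0.0005,-0.0005,0,0,0,0,0.055,-0.0005,-0.0005,0,0,0,0,0.0575,-0.0005,-0.0005,0,0,0,0,0.0575,-0.0005,-0.0005,0,0,0,60,0.0575,-0.0005,-0.0005,0,0,0,90,0.0575,-0.0005,-0.0005,0,0,0,110,0.0575,-0.0005,-0.0005,0,0,0,130,0.0575,-0.0005,-0.0005,0,0,0,150,0.0575,-0.0005,-0.0005,0,0,0], force=45)

```text
clock: 24.1
ee_pos: [0.4485, -0.2176, 0.0041]
eef_rot: [91.3, 90.0, -2.9]
wrist_force: [-0.6, 0.8, 1.5]
gripper_width: 0.0607
```

Call:
play_rows(series=[180,0,0,0,0,0,0,200,0,0,0,0,0,0,200,0,0,0,0,0,0,200,0,0,0,0,0,0,200,0,0,0,0,0,0])

```text
clock: 24.52
ee_pos: [0.4483, -0.2176, 0.0039]
eef_rot: [-163.9, 90.0, 102.0]
wrist_force: [0.2, 0.3, 0.8]
gripper_width: 0.0271
```

Run:
```python
from h import *
print(env.get_state()['wrist_force']);plan([(.582,.0105,.17)],-25)
```

```text
[0.24765481 0.26441153 0.79134991]
alt [-159.1   -0.    -0. ]
at [ 0.4483 -0.2176  0.0039] tool y [ 0.997 -0.072 -0.   ] tool z [-0.072 -0.997 -0.   ] w 0.0271 t 24.5167 q7 [-10.  35.  41. 122. -39.  37.  53.]
(0.582, 0.0105, 0.17) -> [-0.1661  0.117  -0.2371] [20.88 -0.    0.  ]
```

Opening is 27 mm, less than the 44 mm block, so something is off. I'll look.

Run:
```python
from h import *
im,s=snap('wrist','w14.png'); sd,_=snap('side','s14.png'); print(s['gripper_width'],s['ee_pos'],s['wrist_force'])
a=cv2.resize(im[100:384,130:390],(400,437)); b=cv2.resize(sd[190:290,200:300],(400,437))
cv2.imwrite('pics/v14.png',cv2.cvtColor(np.hstack([a,b]),cv2.COLOR_RGB2BGR))
```

```text
0.02710897866385112 [ 0.44828733 -0.21758182  0.00390264] [0.24765481 0.26441153 0.79134991]
```

View pics/v14.png

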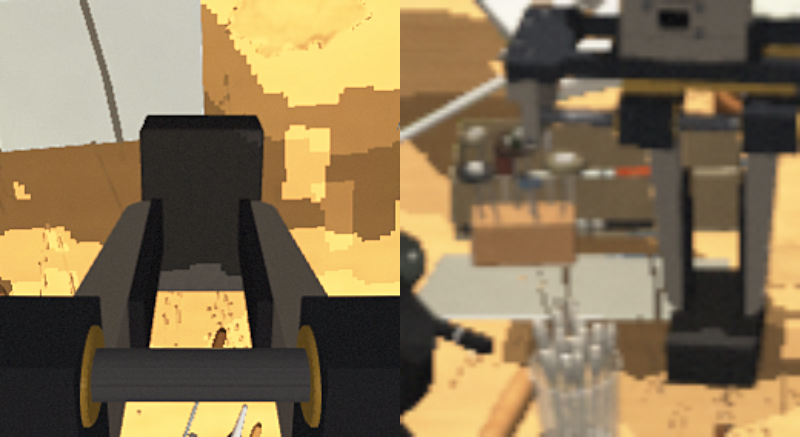

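The fingers straddle the block in side view (683–742 against block 668–765), so this looks like the pads squeezing in under 45 N. I'll cut the force and do a small test lift.

Call:
play_rows(series=[200,0,0,0,0,0,0,200,0,0,0,0,0,0,200,0,0,0,0,0,0,200,0,0,0,0,0,0], force=15)

```text
clock: 24.95
ee_pos: [0.4483, -0.2176, 0.0039]
eef_rot: [109.4, 90.0, 15.3]
wrist_force: [-0.0, -0.2, -0.2]
gripper_width: 0.0194
```

Call:
play_rows(series=[200,-0.002,0,0,0,0,0,200,-0.005,0,0,0,0,0,200,-0.01,0,0,0,0,0,200,-0.015,0,0,0,0,0,200,-0.015,0,0,0,0,0,200,-0.015,0,0,0,0,0])

```text
clock: 25.45
ee_pos: [0.4487, -0.2176, 0.0194]
eef_rot: [86.1, 89.9, -8.0]
wrist_force: [-0.4, -0.3, 0.6]
gripper_width: 0.0197
```

Run:
```python
from h import *
im,s=snap('wrist','w15.png'); print(s['gripper_width'],s['ee_pos'],s['wrist_force'])
a=cv2.cvtColor(cv2.imread('pics/w14.png'),cv2.COLOR_BGR2RGB)
d=cv2.absdiff(a,im).mean((0,2)) ; 
for I in(a,im):
    m=I[165:215,200:320].max(2)<80; print(m.sum(0)[::6], m.sum(1)[::5])
```

```text
0.01966436360192448 [ 0.44874033 -0.21760833  0.01940445] [-0.39991402 -0.33152473  0.57980223]
[ 0  0  0  0 37 40 40 40 40 40 40 40 40 40 40 40 40  0  0  0] [ 0  0 71 75 80 80 80 79 79 78]
[ 0  0  0  0 38 46 46 46 46 46 46 46 46 46 46 46 33  0  0  0] [ 0 67 71 74 74 73 73 73 73 72]
```

Run:
```python
from h import *
s=cam('side')
for z in (.004,.022,.03): print(z,proj(s,[(.4483-.0135,-.2176-.01,z),(.4483+.0135,-.2176-.01,z),(.4483-.03,-.2176-.01,z)]).round(1).tolist())
print('block top corners',proj(s,[(.4487+a*.022,-.2173+b*.033,.022) for a in(-1,1) for b in(-1,1)]).round(1).tolist(),'bottom front',proj(s,[(.4487-.022,-.2503,0),(.4487+.022,-.2503,0)]).round(1).tolist())
im,_=snap('side','s16.png'); print(env.get_state()['ee_pos'])
# column of brightness through left/right finger and block
a=cv2.cvtColor(cv2.imread('pics/s14.png'),cv2.COLOR_BGR2RGB)
for u in (268,272,279,285): print(u,a[225:285:2,u].max(1).tolist(),'|',im[225:285:2,u].max(1).tolist())
```

```text
0.004 [[271.8, 269.6], [285.5, 269.8], [263.5, 269.6]]
0.022 [[271.7, 261.8], [285.5, 262.0], [263.2, 261.8]]
0.03 [[271.6, 258.3], [285.5, 258.5], [263.1, 258.3]]
block top corners [[266.9, 268.2], [268.6, 250.4], [290.0, 268.4], [290.2, 250.5]] bottom front [[267.2, 277.8], [290.0, 278.1]]
[ 0.44834537 -0.21746479  0.01898133]
268 [90, 94, 92, 93, 94, 96, 95, 96, 94, 94, 93, 93, 96, 94, 95, 95, 93, 94, 73, 34, 33, 70, 34, 32, 31, 28, 66, 231, 229, 231] | [92, 94, 95, 93, 94, 94, 93, 95, 95, 94, 94, 94, 93, 91, 146, 193, 152, 141, 67, 31, 69, 68, 34, 36, 34, 28, 66, 232, 230, 230]
272 [105, 105, 66, 65, 65, 30, 24, 20, 20, 20, 24, 23, 25, 27, 26, 24, 25, 30, 33, 32, 35, 69, 39, 32, 29, 24, 46, 229, 227, 215] | [25, 27, 29, 26, 28, 28, 30, 31, 25, 27, 24, 30, 26, 29, 32, 34, 33, 35, 34, 33, 66, 73, 39, 31, 32, 33, 47, 230, 229, 216]
279 [105, 103, 160, 104, 104, 103, 102, 104, 107, 242, 250, 251, 214, 105, 35, 33, 36, 32, 34, 32, 65, 68, 37, 27, 30, 29, 30, 227, 203, 229] | [105, 102, 161, 107, 106, 101, 104, 103, 107, 242, 249, 251, 215, 104, 36, 33, 33, 31, 30, 36, 48, 71, 42, 31, 29, 30, 31, 227, 201, 229]
285 [174, 89, 89, 68, 32, 39, 37, 30, 27, 27, 30, 30, 29, 29, 32, 27, 28, 25, 27, 30, 35, 66, 52, 28, 32, 31, 30, 223, 228, 231] | [69, 73, 72, 73, 73, 72, 71, 72, 70, 59, 59, 60, 60, 60, 59, 39, 32, 35, 34, 34, 33, 67, 53, 30, 31, 33, 25, 224, 228, 232]
```

Run:
```python
from h import *
i=eyes.camera_info('wrist');K,D,_,_=cam('wrist');H=np.linalg.inv(np.array(i['hand_eye']))
for x in (0,-.01,-.02,-.03):
    P=[(x,y,z) for y in(-.0135,.0135) for z in(-.01,.01)]
    print(x,cv2.projectPoints(np.array(P),cv2.Rodrigues(H[:3,:3])[0],H[:3,3],K,D)[0].reshape(-1,2).round(0).tolist())
a=cv2.imread('pics/w14.png');b=cv2.imread('pics/w1.png')
cv2.imwrite('pics/v15.png',np.hstack([cv2.convertScaleAbs(cv2.resize(a[160:340,170:350],(400,400),interpolation=cv2.INTER_CUBIC),alpha=2.5,beta=20),cv2.resize(b[200:350,60:460],(400,150)).repeat(1,0) if 0 else cv2.copyMakeBorder(cv2.resize(b[210:350,110:410],(400,187)),0,213,0,0,0)]))
```

```text
0 [[238.0, 213.0], [238.0, 243.0], [282.0, 213.0], [281.0, 243.0]]
-0.01 [[237.0, 219.0], [237.0, 250.0], [283.0, 219.0], [282.0, 250.0]]
-0.02 [[235.0, 225.0], [236.0, 258.0], [284.0, 225.0], [284.0, 258.0]]
-0.03 [[234.0, 232.0], [235.0, 267.0], [286.0, 233.0], [285.0, 267.0]]
```

View pics/v15.png

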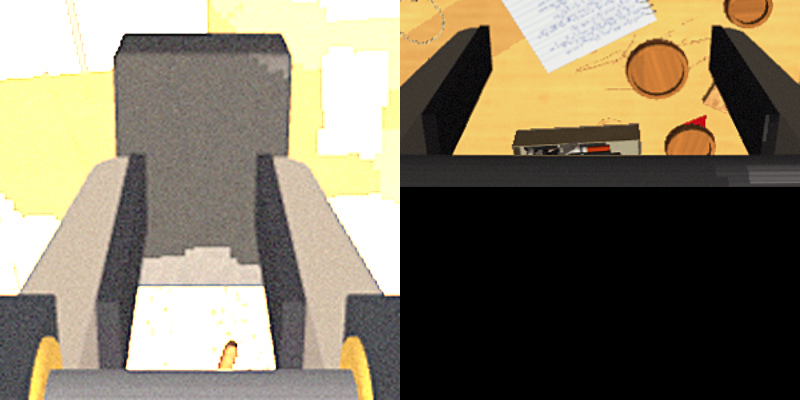

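Comparing projections, the visible finger ends sit about 20–27 mm above the stated TCP (tip edge at v≈230 where 213 was predicted), and the fingers closed just above the block. So I open and go lower in small steps, watching the wrist force.

Call:
play_rows(series=[100,0,0,0,0,0,0,50,0,0,0,0,0,0,0,0,0,0,0,0,0,0,0,0,0,0,0,0,0,0,0,0,0,0,0,0,0,0,0,0,0,0,0,0,0,0,0,0,0,0,0.005,0,0,0,0,0,0,0.01,0,0,0,0,0,0,0.014,0,0,0,0,0,0,0.017,0,0,0,0,0,0,0.019,0,0,0,0,0], force=15)

```text
clock: 26.55
ee_pos: [0.448, -0.2175, -0.0007]
eef_rot: [-100.5, 90.0, 165.4]
wrist_force: [1.0, -0.2, 0.2]
gripper_width: 0.0919
```

Call:
play_rows(series=[0,0.001,0,0,0,0,0,0,0.002,0,0,0,0,0,0,0.003,0,0,0,0,0,0,0.003,0,0,0,0,0])

```text
clock: 26.88
ee_pos: [0.4483, -0.2176, -0.0032]
eef_rot: [140.5, 90.0, 46.4]
wrist_force: [0.3, -0.7, -0.0]
gripper_width: 0.0918
```

Run:
```python
from h import *
print(env.hold_point_z,[env.get_state()[k].round(4) for k in('ee_pos','wrist_force','joint_positions')])
```

```text
0.0187 [array([ 0.4483, -0.2176, -0.0032]), array([ 0.3052, -0.7076, -0.0256]), array([ -9.4981,  35.6116,  39.7127, 121.8822, -39.3537,  35.9291,
        53.9949])]
```

No contact at z=-0.003, which confirms the fingers are shorter than stated. Continuing down in 1 mm rows.

Call:
play_rows(series=[0,0.001,0,0,0,0,0,0,0.002,0,0,0,0,0,0,0.003,0,0,0,0,0,0,0.004,0,0,0,0,0,0,0.004,0,0,0,0,0])

```text
clock: 27.3
ee_pos: [0.4482, -0.2175, -0.0072]
eef_rot: [-111.0, 90.0, 154.9]
wrist_force: [0.4, -0.1, -0.6]
gripper_width: 0.0919
```

Call:
play_rows(series=[0,0.001,0,0,0,0,0,0,0.002,0,0,0,0,0,0,0.003,0,0,0,0,0,0,0.003,0,0,0,0,0])

```text
clock: 27.63
ee_pos: [0.4482, -0.2175, -0.0103]
eef_rot: [-108.7, 90.0, 157.2]
wrist_force: [-0.4, 1.2, 1.4]
gripper_width: 0.0919
```

Call:
play_rows(series=[60,0,0,0,0,0,0,100,0,0,0,0,0,0,120,0,0,0,0,0,0,140,0,0,0,0,0,0,160,0,0,0,0,0,0,180,0,0,0,0,0,0,200,0,0,0,0,0,0,200,0,0,0,0,0,0,200,0,0,0,0,0,0,200,0,0,0,0,0,0,200,0,0,0,0,0,0], force=25)

```text
clock: 28.55
ee_pos: [0.4484, -0.2176, -0.0101]
eef_rot: [78.0, 90.0, -16.1]
wrist_force: [0.2, -0.2, -0.0]
gripper_width: 0.0439
```

Gripped at 44 mm. Lifting.

Call:
play_rows(series=[220,0,0,0,0,0,0,220,-0.003,0,0,0,0,0,220,-0.008,0,0,0,0,0,220,-0.018,0,0,0,0,0,220,-0.032,0,0,0,0,0,220,-0.05,0,0,0,0,0,220,-0.07,0,0,0,0,0,220,-0.09,0,0,0,0,0,220,-0.105,0,0,0,0,0,220,-0.11,0,0,0,0,0,220,-0.11,0,0,0,0,0,220,-0.11,0,0,0,0,0], force=45)

```text
clock: 29.55
ee_pos: [0.448, -0.217, 0.0997]
eef_rot: [-165.9, 90.0, 100.0]
wrist_force: [-1.8, 0.8, -4.7]
gripper_width: 0.0433
```

```bash
cat > pad.py <<'E'
from h import *
def padfit(im,c,z=.008):
    "pad by saturation-poor cork colour is weak: use edges of rectified view via template"
    res=.001; xs=np.arange(-60,61)*res
    X,Y=np.meshgrid(.582+xs,.0105+xs); uv=proj(c,np.stack([X,Y,np.full_like(X,z)],-1).reshape(-1,3)).astype(np.float32).reshape(*X.shape,2)
    P=cv2.remap(im,uv[...,0],uv[...,1],cv2.INTER_LINEAR); G=cv2.GaussianBlur(P,(0,0),1.5).astype(float)
    g=sum(np.hypot(cv2.Sobel(G[...,k],-1,1,0),cv2.Sobel(G[...,k],-1,0,1)) for k in range(3)); g=np.minimum(g,150)
    best=[]
    for a in np.arange(55,76,1.):
        t=np.radians(a); l=np.array([np.cos(t),np.sin(t)]);w=np.array([-l[1],l[0]])
        e=[ s*.043*l+q*w for s in(-1,1) for q in np.linspace(-.032,.032,50)]+[ s*.032*w+q*l for s in(-1,1) for q in np.linspace(-.043,.043,66)]
        e=np.array(e)/res+60
        for dx in np.arange(-10,10.1,1):
            for dy in np.arange(-10,10.1,1):
                q=(e+[dx,dy]).round().astype(int).clip(0,120); best.append((g[q[:,1],q[:,0]].mean(),a,.582+dx*res,.0105+dy*res))
    best.sort(reverse=True); return np.array(best[:6]).round(4),P
E
python3 - <<'E'
from pad import *
s=env.get_state();print(s['wrist_force'])
plan([(.582,.0105,.1)],-25)
im=cv2.cvtColor(cv2.imread('pics/top0.png'),cv2.COLOR_BGR2RGB); print(padfit(im,cam('top'))[0])
E
```

```text
[-1.79032013  0.80913614 -4.71639721]
alt [-1.591e+02 -0.000e+00 -1.000e-01]
at [ 0.448  -0.217   0.0997] tool y [ 0.997 -0.071 -0.   ] tool z [-0.071 -0.997 -0.001] w 0.0433 t 29.55 q7 [-19.  26.  51. 120. -28.  47.  45.]
(0.582, 0.0105, 0.1) -> [-1.000e-04  1.174e-01 -2.365e-01] [ 2.09e+01 -4.00e-02  2.00e-02]
[[6.69873e+01 6.40000e+01 5.80000e-01 9.50000e-03]
 [6.66461e+01 6.50000e+01 5.80000e-01 9.50000e-03]
 [6.62035e+01 6.30000e+01 5.80000e-01 9.50000e-03]
 [6.57575e+01 6.40000e+01 5.79000e-01 9.50000e-03]
 [6.56501e+01 6.50000e+01 5.79000e-01 9.50000e-03]
 [6.53830e+01 6.40000e+01 5.80000e-01 1.05000e-02]]
```

Call:
play_rows(series=[220,0,0.003,-0.006,1,0,0,220,0,0.009,-0.018,3,0,0,220,0,0.017,-0.034,5,0,0,220,0,0.026,-0.053,7,0,0,220,0,0.036,-0.073,9,0,0,220,0,0.046,-0.093,12,0,0,220,0,0.056,-0.113,15,0,0,220,0,0.065,-0.131,17,0,0,220,0,0.072,-0.146,19,0,0,220,0,0.077,-0.156,21,0,0,220,0,0.08,-0.161,21,0,0,220,0,0.08,-0.161,21,0,0])

```text
clock: 30.55
ee_pos: [0.5395, -0.0615, 0.0987]
eef_rot: [-53.6, 89.9, -168.6]
wrist_force: [-0.1, 0.4, -4.5]
gripper_width: 0.0434
```

Call:
play_rows(series=[220,0,0,0,0,0,0,220,0,0,0,0,0,0,220,0,0,0,0,0,0])

```text
clock: 30.8
ee_pos: [0.539, -0.0639, 0.0999]
eef_rot: [-54.1, 90.0, -169.4]
wrist_force: [0.7, 1.2, -5.2]
gripper_width: 0.0436
```

Run:
```python
from pad import *
im,s=snap('wrist','w17.png'); b,P=padfit(im,cam('wrist',s)); print(b,s['wrist_force'])
cv2.imwrite('pics/p17.png',cv2.cvtColor(cv2.resize(P,(400,400)),cv2.COLOR_RGB2BGR))
# block yaw in hand: dark block below the TCP is hidden; report plan
plan([(.5825,.0105,.06)],-25.7)
```

```text
[[1.250598e+02 6.500000e+01 5.840000e-01 9.500000e-03]
 [1.237579e+02 6.500000e+01 5.840000e-01 1.050000e-02]
 [1.225951e+02 6.400000e+01 5.840000e-01 9.500000e-03]
 [1.223361e+02 6.400000e+01 5.840000e-01 1.050000e-02]
 [1.198593e+02 6.600000e+01 5.840000e-01 9.500000e-03]
 [1.196240e+02 6.500000e+01 5.830000e-01 1.050000e-02]] [ 0.67137329  1.23206733 -5.24270793]
alt [-179.5   -0.     0. ]
at [ 0.5392 -0.0638  0.0999] tool y [ 0.905 -0.426 -0.   ] tool z [-0.426 -0.905  0.   ] w 0.0436 t 30.85 q7 [-38.  32.  54. 114. -34.  51.   9.]
(0.5825, 0.0105, 0.06) -> [ 0.0399  0.0076 -0.0856] [0.49 0.   0.01]
```

Call:
play_rows(series=[220,0,0.001,-0.008,0.4,0,0,220,0,0.003,-0.024,0.4,0,0,220,0,0.005,-0.044,0.4,0,0,220,0.003,0.007,-0.063,0.4,0,0,220,0.01,0.0082,-0.077,0.4,0,0,220,0.022,0.0082,-0.084,0.4,0,0,220,0.036,0.0082,-0.0853,0.4,0,0,220,0.05,0.0082,-0.0853,0.4,0,0,220,0.062,0.0082,-0.0853,0.4,0,0,220,0.07,0.0082,-0.0853,0.4,0,0,220,0.07,0.0082,-0.0853,0.4,0,0,220,0.07,0.0082,-0.0853,0.4,0,0])

```text
clock: 31.85
ee_pos: [0.5828, 0.0099, 0.0295]
eef_rot: [-30.7, 89.9, -146.3]
wrist_force: [0.7, -0.7, -3.4]
gripper_width: 0.0431
```

Run:
```python
from h import *
plan([(.583,.010,-.0015)],-25.3)
```

```text
alt [ 1.797e+02  1.000e-01 -1.000e-01]
at [0.5828 0.0099 0.0295] tool y [ 0.902 -0.432 -0.001] tool z [-0.432 -0.902  0.001] w 0.0431 t 31.85 q7 [-39.  41.  48. 110. -41.  48.   5.]
(0.583, 0.01, -0.0015) -> [ 0.031   0.0001 -0.0002] [-0.31  0.05  0.03]
```

Call:
play_rows(series=[220,0.008,0,0,0,0,0,220,0.016,0,0,0,0,0,220,0.022,0,0,0,0,0,220,0.026,0,0,0,0,0,220,0.0285,0,0,0,0,0,220,0.03,0,0,0,0,0,220,0.0308,0,0,0,0,0,220,0.0308,0,0,0,0,0,220,0.0308,0,0,0,0,0])

```text
clock: 32.6
ee_pos: [0.5835, 0.011, -0.0007]
eef_rot: [117.3, 90.0, 1.8]
wrist_force: [-0.1, -0.1, -3.9]
gripper_width: 0.0435
```

Call:
play_rows(series=[220,0.0005,0,0.0005,0,0,0,220,0.001,0,0.0005,0,0,0,220,0.0015,0,0.0005,0,0,0,220,0.0015,0,0.0005,0,0,0])

```text
clock: 32.93
ee_pos: [0.5832, 0.0105, -0.0022]
eef_rot: [144.4, 90.0, 28.9]
wrist_force: [-1.0, 0.3, -3.3]
gripper_width: 0.0435
```

Call:
play_rows(series=[220,0.0005,0,0,0,0,0,220,0.001,0,0,0,0,0,220,0.001,0,0,0,0,0])

```text
clock: 33.18
ee_pos: [0.5832, 0.0106, -0.0023]
eef_rot: [-162.1, 89.9, 82.4]
wrist_force: [-3.5, 0.1, 7.2]
gripper_width: 0.0439
```

Contact felt (+7 N). Releasing and retreating upward.

Call:
play_rows(series=[130,-0.0005,0,0,0,0,0,110,-0.0005,0,0,0,0,0,90,-0.0005,0,0,0,0,0,60,-0.0005,0,0,0,0,0,40,-0.0005,0,0,0,0,0,20,-0.0005,0,0,0,0,0,20,-0.0005,0,0,0,0,0,20,-0.01,0,0,0,0,0,20,-0.03,0,0,0,0,0,20,-0.06,0,0,0,0,0,20,-0.09,0,0,0,0,0,20,-0.12,0,0,0,0,0])

```text
clock: 34.18
ee_pos: [0.5828, 0.0101, 0.1184]
eef_rot: [-13.6, 90.0, -129.2]
wrist_force: [0.5, 0.2, 0.0]
gripper_width: 0.0846
```

Call:
play_rows(series=[20,-0.04,0,0.02,0,0,0,20,-0.08,0,0.05,0,0,0,20,-0.12,0,0.08,0,0,0,20,-0.15,0,0.1,0,0,0,20,-0.15,0,0.11,0,0,0,20,-0.15,0,0.11,0,0,0,20,-0.15,0,0.11,0,0,0,20,-0.15,0,0.11,0,0,0])

```text
clock: 34.85
ee_pos: [0.5355, -0.0874, 0.266]
eef_rot: [-112.4, 89.9, 132.1]
wrist_force: [0.0, 0.1, -0.2]
gripper_width: 0.0846
```

Run:
```python
from h import *
im,s=snap('wrist','w18.png'); c=cam('wrist',s); print(s['ee_pos'],s['wrist_force'],s['clock'])
for n,p,r,z in [('ss',(.583,.115),.027,.012),('js',(.583,.115),.018,.065),('sm',(.5245,-.082),.032,.012),('jm',(.5245,-.082),.023,.063),('sl',(.478,.031),.038,.012),('jl',(.478,.031),.027,.067)]:
    print(n,fit(c,im,p,r,z)[0][:1],proj(c,(*p,z)).round(0))
cor=[(.583,.0105,0)]; print(proj(c,cor),proj(c,(.6145,-.0767,.03)))
a=cv2.convertScaleAbs(im,alpha=1.3,beta=10)
cv2.imwrite('pics/v18.png',cv2.cvtColor(cv2.resize(a,(800,600),interpolation=cv2.INTER_CUBIC),cv2.COLOR_RGB2BGR))
```

```text
[ 0.53550465 -0.0873577   0.26595759] [ 0.04015699  0.10833809 -0.15010016] 34.85
ss [(np.float32(0.5828), np.float32(0.1118), np.float32(0.0275))] [[223. -15.]]
js [] [[217. -31.]]
sm [(np.float32(0.5262), np.float32(-0.0802), np.float32(0.033))] [[251. 155.]]
jm [(np.float32(0.5243), np.float32(-0.0822), np.float32(0.0225))] [[250. 162.]]
sl [(np.float32(0.4802), np.float32(0.0308), np.float32(0.0384))] [[180.  91.]]
jl [(np.float32(0.4798), np.float32(0.0318), np.float32(0.0263))] [[168.  91.]]
[[260.50190488  69.86673557]] [[312.80472455 123.22144304]]
```

Run:
```python
from h import *
def rect(im,c,z,cen,N,res=.0005):
    g=np.arange(-N,N+1)*res; X,Y=np.meshgrid(cen[0]+g,cen[1]+g)
    uv=proj(c,np.stack([X,Y,np.full_like(X,z)],-1).reshape(-1,3)).astype(np.float32).reshape(*X.shape,2)
    return cv2.remap(im,uv[...,0],uv[...,1],cv2.INTER_LINEAR)
w=cv2.cvtColor(cv2.imread('pics/w18.png'),cv2.COLOR_BGR2RGB); s=env.get_state(); print(s['ee_pos'])
t,_=snap('top','top18.png')
for n,im,c in(('wrist',w,cam('wrist',s)),('top',t,cam('top'))):
    cen=(.582,.0105);N=100
    P=rect(im,c,.030,cen,N); M=(P.max(2)<100).astype(np.uint8); M=cv2.morphologyEx(M,cv2.MORPH_OPEN,np.ones((9,9)))
    k,l,st,_=cv2.connectedComponentsWithStats(M); i=l[N,N]; M=(l==i).astype(np.uint8) if i else M
    r=cv2.minAreaRect(cv2.findNonZero(M)); b=cv2.boxPoints(r); e=[b[1]-b[0],b[2]-b[1]]; e=max(e,key=np.linalg.norm)
    print(n,'block',cen[0]+(r[0][0]-N)*.0005,cen[1]+(r[0][1]-N)*.0005,np.array(r[1])/2,'long deg',np.degrees(np.arctan2(e[1],e[0])))
a=cv2.cvtColor(cv2.imread('pics/top0.png'),cv2.COLOR_BGR2RGB); c=cam('top')
for n,p in(('loupe',(.6145,-.0767,.02)),('cup',(.386,-.298,.04)),('ss',(.581,.115,.02))):
    u,v=proj(c,p)[0].round().astype(int); print(n,'mean change',cv2.absdiff(a,t)[v-10:v+11,u-10:u+11].mean())
print('js top',fit(c,t,(.581,.115),.018,.065)[0],'ss top',fit(c,a,(.581,.115),.027,.012)[0][:1],'ss now',fit(c,t,(.581,.115),.027,.012)[0][:2])
```

```text
[ 0.5354663  -0.08711402  0.26556696]
wrist block 0.5832445373535156 0.01133055877685547 [64.71217346 43.77891159] long deg 63.811893
top block 0.582 0.0105 [100. 100.] long deg 0.0
loupe mean change 43.56311413454271
cup mean change 20.466364323507182
ss mean change 28.636432350718064
js top [] ss top [(np.float32(0.5797), np.float32(0.1142), np.float32(0.0284))] ss now []
```

Run:
```python
from h import *
plan([(.56,.02,.29)],0)
```

```text
alt [ 1.546e+02  2.000e-01 -1.000e-01]
at [ 0.5354 -0.0872  0.2654] tool y [ 0.903 -0.429 -0.002] tool z [-0.429 -0.903  0.001] w 0.0845 t 34.95 q7 [-46.  20.  66. 105. -20.  68.   1.]
(0.56, 0.02, 0.29) -> [-0.0247 -0.0238 -0.1073] [-25.41   0.04   0.12]
```

Call:
play_rows(series=[20,-0.01,-0.006,-0.025,-6,0,0,20,-0.02,-0.012,-0.05,-12,0,0,20,-0.025,-0.018,-0.075,-18,0,0,20,-0.025,-0.022,-0.095,-24,0,0,20,-0.025,-0.024,-0.107,-25.4,0,0,20,-0.025,-0.024,-0.107,-25.4,0,0,20,-0.025,-0.024,-0.107,-25.4,0,0,20,-0.025,-0.024,-0.107,-25.4,0,0])

```text
clock: 35.62
ee_pos: [0.5596, 0.0165, 0.2911]
eef_rot: [-38.0, 89.9, -128.4]
wrist_force: [-0.8, -0.3, -0.7]
gripper_width: 0.0848
```

Run:
```python
from h import *
im,s=snap('wrist','w19.png'); c=cam('wrist',s); print(s['ee_pos'])
for n,p,r,z in [('ss',(.583,.115),.027,.012),('js lid',(.583,.116),.018,.065),('js foot',(.583,.116),.015,.006),('sl',(.478,.031),.038,.012),('jl',(.478,.031),.027,.067),('loupe',(.6165,-.0767),.017,.03)]:
    print(n,fit(c,im,p,r,z)[0][:3])
sd=eyes.camera('side'); a=cv2.cvtColor(cv2.imread('pics/side0.png'),cv2.COLOR_BGR2RGB)
print('cup change',cv2.absdiff(a,sd)[255:300,232:258].mean())
t=eyes.camera('top');cv2.imwrite('pics/top19.png',t[...,::-1]); b=cv2.cvtColor(cv2.imread('pics/top0.png'),cv2.COLOR_BGR2RGB);print('loupe change top',cv2.absdiff(b,t)[108:122,259:273].mean(),'cup',cv2.absdiff(b,t)[200:214,345:360].mean())
```

```text
[0.55962646 0.01652344 0.29112669]
ss [(np.float32(0.5828), np.float32(0.1148), np.float32(0.028)), (np.float32(0.5838), np.float32(0.1188), np.float32(0.0247)), (np.float32(0.5782), np.float32(0.1148), np.float32(0.0242))]
js lid [(np.float32(0.5828), np.float32(0.1178), np.float32(0.0174)), (np.float32(0.5828), np.float32(0.1118), np.float32(0.0192)), (np.float32(0.5798), np.float32(0.1087), np.float32(0.0181))]
js foot [(np.float32(0.5828), np.float32(0.1178), np.float32(0.0138)), (np.float32(0.5848), np.float32(0.1212), np.float32(0.0151)), (np.float32(0.5898), np.float32(0.1162), np.float32(0.0151))]
sl [(np.float32(0.4798), np.float32(0.0328), np.float32(0.0384)), (np.float32(0.4758), np.float32(0.0298), np.float32(0.0396)), (np.float32(0.4728), np.float32(0.0342), np.float32(0.0412))]
jl [(np.float32(0.4792), np.float32(0.0312), np.float32(0.027)), (np.float32(0.4908), np.float32(0.0412), np.float32(0.0292)), (np.float32(0.4888), np.float32(0.0462), np.float32(0.0292))]
loupe [(np.float32(0.6168), np.float32(-0.067), np.float32(0.016)), (np.float32(0.6163), np.float32(-0.075), np.float32(0.0165))]
cup change 1.1897435897435897
loupe change top 12.539115646258503 cup 13.801587301587302
```

```bash
python3 -c "
from plant import env
print(env.close_job())"
```

```text
the job is handed in; nothing more can be done
None
```

All three jars are seated in the stands of their size and the bench block is on the cork pad. I handed the job in at about 36 s on the robot's clock; no verdict was reported.

**Last wrist-camera checks:**

| Item | Off centre | Notes |
|---|---|---|
| Small jar | about 3 mm | upright, lid and foot in line |
| Medium jar | about 1 mm by its lid | one last rim fit was 2 mm off the earlier ones, so up to about 3 mm |
| Large jar | 1–2 mm | |
| Block | about 1.5 mm | long side within about 1° of the pad's |

**What went wrong or disagreed:**
- **Finger length:** the visible fingers end about 20 mm short of the stated TCP. My first grip on the block closed just above it. I went lower in small steps, watching the wrist force, and got a firm 44 mm grip.
- **Small jar:** the close-up look before release put the stand 4–6 mm further toward +y than the earlier fit. I nudged the jar 4 mm. Later pictures supported the earlier fit, so most of its 3 mm offset comes from that nudge.
- **Camera bias:** the top and wrist cameras disagree by 2–3 mm, so I used the wrist camera for placing.
- **Final top view:** it was no use for the loupe or beaker, probably because the arm blocked it. The side view showed no change at the beaker. The wrist fits put the loupe near its starting place, but the strongest one differed by about 10 mm and a second by about 2 mm.
- **Final picture:** I could not view it because the 16-picture limit was reached, so the last checks are numerical only.

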